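# Hang the spacer plates on the bracket arm against the stop collar

### The job

Hang the three slotted spacer plates on the arm of the bracket, one at a time: the narrowest first, then the middle one, then the widest in front. Set each down on the arm gently and slide it along the arm until it rests flush, without a gap, against what is behind it (the first against the black stop collar); feel for the contact and push gently, for the collar is only held by friction and must stay where it is. Leave all three hanging upright by themselves, and leave the sanding block and the wooden offcut alone.

Things in the scene. Friction and masses are not known exactly. Their poses are not given: they have to be found in the camera images.
- bracket: hanging bracket, fixed: dark steel foot 200 x 90 x 15 mm, post at its +x end, and a level steel arm, 12 x 12 mm, along the bracket's own x over the foot's middle line. Origin: centre of the foot's underside, z up. The arm's flat top is at z = 130 mm; it runs from the post (x = +68 mm) to the tip (x = -85 mm), where an upturned end, 8 mm thick and as wide as the arm, rises 10 mm.
- hang_point (a point): point on the middle line of the arm's top, at x = -55 mm of the bracket: there is always room to lower a plate over the arm here, slot astride. Axes as the bracket's: +x leads along the arm to the collar.
- root_point (a point): where the arm's top meets the post (bracket x = +68 mm). Before it sits a black rubber stop collar, 30 mm across, 14 mm long, round the arm. Its front face lies 28 to 48 mm from this point towards the tip; where is not measured: find it by feel. Friction alone holds it: it slips at about 10 N; 3 to 5 N is a good push.
- rack: plywood rack, fixed, 150 (own x) x 90 (own y) x 50 mm high; origin: centre of the underside. Three slots across it, at x = -45, 0, +45 mm, each 14.5 x 61.5 mm, 35 mm deep (floor 15 mm above the bench), hold the plates upright, legs on the slot floor; which plate is where varies. Lift a plate at least 40 mm to free it.
- spacer_narrow: the narrowest plate: aluminium, 12 mm thick (own x), 36 mm wide (own y), 110 mm tall, about 90 g, symmetrical. A slot 18 mm wide, 70 mm deep, open below, runs up its middle. Origin: middle of the slot's closed upper end, 40 mm below the top edge; z up. Pinch it across its width, at most 33 mm below the top edge, clear of arm and the narrower plates.
- spacer_middle: the middle plate: aluminium, 12 mm thick (own x), 46 mm wide (own y), 110 mm tall, about 125 g, symmetrical. A slot 18 mm wide, 70 mm deep, open below, runs up its middle. Origin: middle of the slot's closed upper end, 40 mm below the top edge; z up. Pinch it across its width, at most 33 mm below the top edge, clear of arm and the narrower plates.
- spacer_wide: the widest plate: aluminium, 12 mm thick (own x), 56 mm wide (own y), 110 mm tall, about 160 g, symmetrical. A slot 18 mm wide, 70 mm deep, open below, runs up its middle. Origin: middle of the slot's closed upper end, 40 mm below the top edge; z up. Pinch it across its width, at most 33 mm below the top edge, clear of arm and the narrower plates.
- sanding_block: brown sanding block, 61 x 105 x 31 mm; bystander. Origin at the centre of its underside.
- offcut_block: wooden offcut, 28 x 70 x 28 mm; bystander. Origin at the centre of its underside.
There are look-alikes about, which are no part of the job. Leave any blue look-alike of the spacer_wide alone.

How it is judged (in metres and radians):
On the way, in this order (a step that is already met when the one before it is completed fails the run):
1. the narrowest plate hangs on the arm, flush against the collar (z of spacer_narrow in the frame of bracket between 0.127 and 0.134 m and y of spacer_narrow in the frame of bracket between -0.006 and 0.006 m and angle between spacer_narrow's own z axis and vertical below 0.12 rad and (x of collar_ring in the frame of spacer_narrow between 0.011 and 0.0148 m or x of collar_ring in the frame of spacer_narrow between -0.0148 and -0.011 m)), for 0.2 s.
2. then the middle plate hangs in front of it, flush (all of step 1 and z of spacer_middle in the frame of bracket between 0.127 and 0.134 m and y of spacer_middle in the frame of bracket between -0.006 and 0.006 m and angle between spacer_middle's own z axis and vertical below 0.12 rad and (x of spacer_middle in the frame of spacer_narrow between 0.0095 and 0.0138 m or x of spacer_middle in the frame of spacer_narrow between -0.0138 and -0.0095 m)), for 0.2 s.
3. then the widest plate hangs in front of that, flush (all of step 2 and z of spacer_wide in the frame of bracket between 0.127 and 0.134 m and y of spacer_wide in the frame of bracket between -0.006 and 0.006 m and angle between spacer_wide's own z axis and vertical below 0.12 rad and (x of spacer_wide in the frame of spacer_middle between 0.0095 and 0.0138 m or x of spacer_wide in the frame of spacer_middle between -0.0138 and -0.0095 m)), for 0.2 s.
At the end, for the whole second after the job is handed in: Narrowest at the back, then middle, then widest: all hang at rest on the arm, upright within 7 degrees, slot ends on the arm's top within 3 mm; gaps collar to first plate and plate to plate under 1.8 mm; collar moved under 4 mm (all of step 3 and linear speed of each of spacer_narrow, spacer_middle, spacer_wide below 0.01 m/s and distance of collar_ring from where it was at the start of the episode below 0.004 m); the robot touches nothing.
It fails at once if the stop collar is pushed more than 4 mm from where it was (distance of collar_ring from where it was at the start of the episode above 0.004 m).
It fails at once if a plate is slammed or forced against the bracket or collar with more than 30 N (contact force between any of spacer_narrow, spacer_middle, spacer_wide and bracket above 30 N).
It fails at once if a bystander (the sanding block or the offcut) is moved more than 30 mm (distance of any of sanding_block, offcut_block from where it was at the start of the episode above 0.03 m).
It also fails if it takes over 72 s, if anything falls off the work surface, if the arm or the gripper's body presses on something with over 40 N, if the wrist force passes 120 N, or if a joint passes its speed limit or range.

### The arm

A 7-joint arm with a two-finger parallel gripper is mounted at the origin on the work surface; the furniture and walls round the work are solid. World frame = base frame: x ahead of the robot, y to its left, z up, the work surface at z = 0. Lengths are in mm, angles in rad, forces in N, time in s.
With the tool pointing down it reaches from about 425 to 975 mm from the base axis. Payload 16.7 kg.
Tool frame: the origin (TCP) lies midway between the tips of the shut fingers; the grasp point (between the pads) lies 19 mm behind it; z points along the fingers, x is the direction in which the jaws open and shut, and the axes are right-handed (so a half turn about z gives the same grasp; the last joint's range is limited). The gripper opens to 85 mm and grips with 20 to 120 N. Pads are 22 mm wide; open, the fingers measure 114 mm over their backs; the gripper's body (76 mm by 85 mm) begins 54 mm behind the grasp point. The pads swing forward as they close: fully open they stand 13 mm farther back than shut.
Start: joints at [-1.351, 0.426, 0.074, 1.606, -0.034, 1.111, -0.067], TCP at [243.338, 629.574, 231.302] pointing down, gripper open.
Joint ranges: [-2.85, 2.85], [-0.5, 2.14], [-1.23, 1.37], [0.21, 2.46], [-1.02, 4.16], [0.16, 2.05], [-2.73, 2.73]. Speed limits (rad/s): [1.89, 1.89, 2.39, 2.39, 3.01, 3.01, 3.01].

### API

Orientations are given as a 3x3 rotation matrix whose columns are the frame's x, y, z axes.
In Python, from rig import r gives the robot as it stands. The module is installed in compiled form; this text tells all that it offers.
- The arm moves only by the tool move_arm, never from a script. Its argument "commands" is a list of rows, each a list of 3 entries, a list of its own where there are three numbers: the turn, a rotation vector about the tool's x, y, z scaled (see below), then the shift along the tool's x, y, z scaled (see below), then the opening, from 0 (shut) to 1 (fully open). In form: [[[wx, wy, wz], [tx, ty, tz], fingers], ...]. A call has 1 to 20 rows; each row is the pose to reach, as a shift and turn from the pose commanded when the call began, along the tool's axes at that moment; what a row does not reach only later rows make up. The controller multiplies each number of a shift by 0.3 m and each number of a turn by 60 degrees. A row lasts 1/10 s, in which the tool goes at most 50 mm and 8.59 degrees, less where a joint would pass 70% of its speed; a pose out of reach is approached as far as the arm can. A call with a number of a shift or a turn outside -1 to 1 is refused whole. A call with a gripper value outside its range is refused whole. The fingers move at their own pace and stop on an object; "grip_force" is the grip in N (left out, the last holds). Time passes only in rows, so rows that repeat a pose let the fingers close. It gives the time, the measured TCP pose, the force and the opening at its end, in the units of the state.
- r.get_state(): the state, without advancing time (a new reading comes with each control period).
- r.capture(name): name is "scene" or "top" or "wrist"; returns a dict with "frame" (384x512x3 uint8, blue, green, red), "intrinsics" (3x3 intrinsics, pixels), "extrinsics" (4x4, takes a point from camera to world coordinates). Camera axes: x right, y down, z forward; pixel columns grow to the right and rows downward; lengths in mm; the calibration is good to about 2 mm. A picture is of the moment at which its call begins. There is no depth.
- r.sign_off(): hands the job in, once; it reports no verdict.
The state is a dict: "clock": time; "joints": joint angles; "joint_velocities": joint speeds; "joint_efforts": joint torques, N m; "ee_pos": TCP position; "eef_rot": TCP orientation; "wrist_force": force on the tool from outside, world axes, zero at the start; "moment": the same for the moment, N m; "gripper_width": finger opening in mm.
Only numpy, scipy, OpenCV 4.12 (cv2) and the standard library are available. Lean on these libraries where they do the work, as an engineer would, in place of code of your own. Each camera call takes 0.05 s, during which the arm holds its last target.

## Working session

There is one attempt and no reset: what is moved stays moved. The work goes in short steps, Python scripts to look and compute and a tool call to move; the robot and the scene stay as the last step left them, time stands still between calls to the robot, and variables do not carry over. Pictures are saved under pics/ and viewed, and the job is handed in when it is done.

Besides the shell and the picture viewer there is one more tool, called after "Emit:" as name([rows], argument=value, ...), one row to a line, values as JSON. move_arm: Moves the arm, as the interface text tells. Shifts and turns lie within -1 to 1; 1 stands for 0.3 m of shift or 60 degrees of turn. Its arguments: {"type":"object","properties":{"commands":{"type":"array","items":{"type":"array"}},"grip_force":{"type":"number"}},"required":["commands"]}

```bash
mkdir -p pics; python3 - <<'E'
from rig import r
import cv2,numpy as np
np.set_printoptions(precision=4,suppress=True)
s=r.get_state()
for k,v in s.items(): print(k,np.array(v))
for n in ["scene","top","wrist"]:
    c=r.capture(n); cv2.imwrite(f"pics/{n}0.png",c["frame"]); print(n,np.array(c["intrinsics"]),np.array(c["extrinsics"]))
    np.savez(f"pics/{n}0.npz",f=c["frame"],K=c["intrinsics"],T=c["extrinsics"])
E
```

```text
clock 0.0
joints [-1.3515  0.4268  0.0738  1.6066 -0.0341  1.1108 -0.0671]
joint_velocities [ 0.0012 -0.001  -0.0004  0.0022  0.0002 -0.0017 -0.0007]
joint_efforts [ -0.0024 -94.9807   3.7599 -46.3521   0.0193   0.01    -0.    ]
ee_pos [243.1889 629.2509 230.5922]
eef_rot [[ 0.3605  0.9328 -0.0004]
 [ 0.9328 -0.3605 -0.0012]
 [-0.0013  0.0001 -1.    ]]
wrist_force [-0.6137 -0.5288 -0.7101]
moment [-0.0012 -0.0305 -0.0252]
gripper_width 85.22069574800847
scene [[420.7392   0.     255.1156]
 [  0.     420.7392 197.0373]
 [  0.       0.       1.    ]] [[   0.6414   -0.5811    0.5009   65.266 ]
 [  -0.767    -0.4988    0.4036 -376.0055]
 [   0.0153   -0.6431   -0.7657  771.1208]
 [   0.        0.        0.        1.    ]]
top [[419.6929   0.     263.0268]
 [  0.     419.6929 192.6057]
 [  0.       0.       1.    ]] [[ -0.0002  -0.9933   0.1156 381.1525]
 [ -0.9999   0.0014   0.0102 -35.5407]
 [ -0.0103  -0.1156  -0.9932 942.1983]
 [  0.       0.       0.       1.    ]]
wrist [[294.5301   0.     257.0244]
 [  0.     294.5301 191.3223]
 [  0.       0.       1.    ]] [[  0.3603   0.8844   0.2966 168.0407]
 [  0.9328  -0.3414  -0.1153 658.871 ]
 [ -0.0007   0.3182  -0.948  373.4111]
 [  0.       0.       0.       1.    ]]
```

View pics/scene0.png

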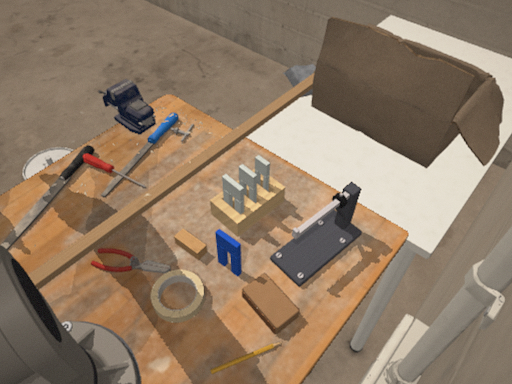

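View pics/top0.png

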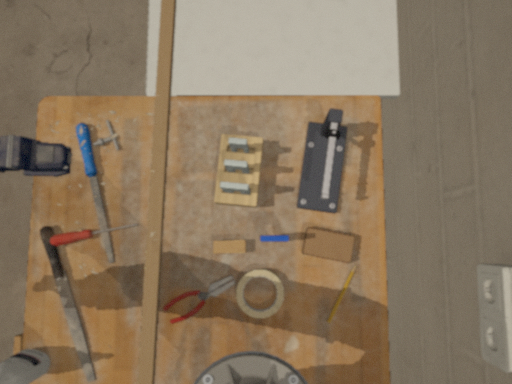

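View pics/wrist0.png

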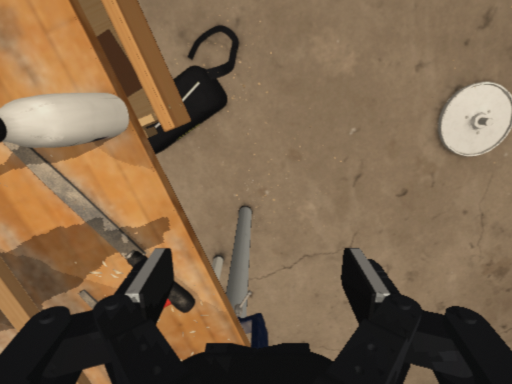

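```bash
python3 - <<'E'
import cv2
a=cv2.imread('pics/scene0.png')[130:340,140:420]; cv2.imwrite('pics/s0c.png',cv2.resize(a,None,fx=2.8,fy=2.8,interpolation=cv2.INTER_CUBIC))
a=cv2.imread('pics/top0.png')[90:270,190:370]; cv2.imwrite('pics/t0c.png',cv2.resize(a,None,fx=3.3,fy=3.3,interpolation=cv2.INTER_CUBIC))
E
```

```text
(no output)
```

View pics/s0c.png

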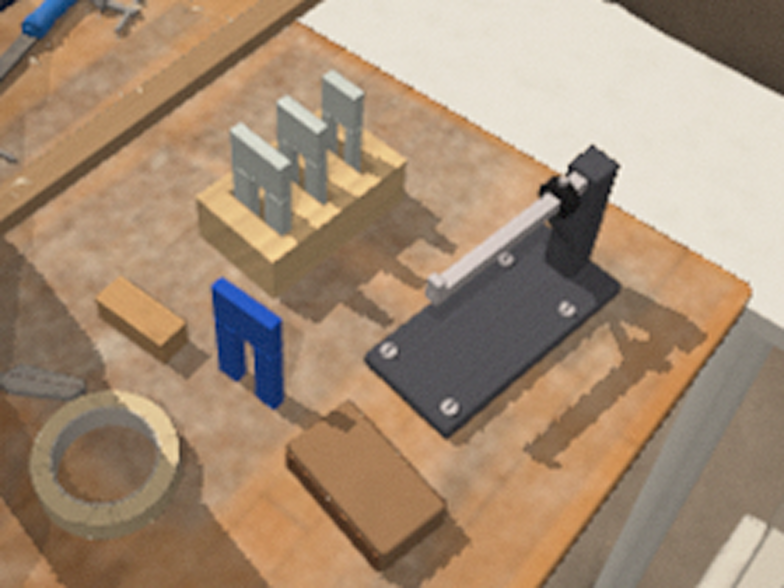

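View pics/t0c.png

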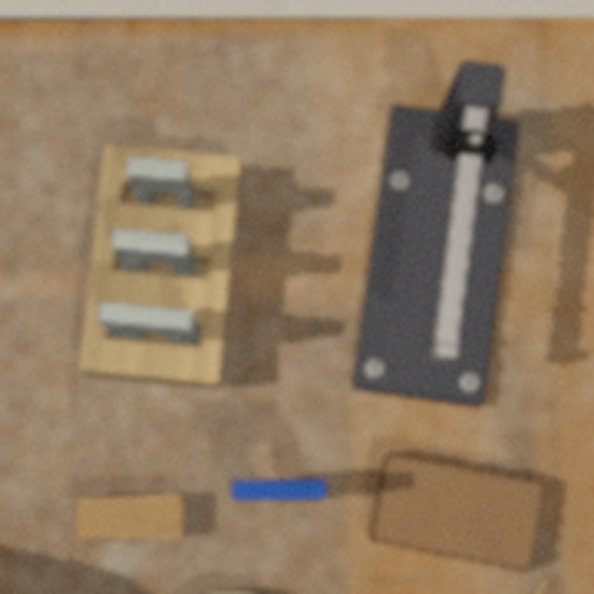

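```bash
cat > h.py <<'E'
import numpy as np,cv2
from scipy.optimize import least_squares
np.set_printoptions(precision=2,suppress=True)
def load(n):
    d=np.load(n); return d['f'],d['K'],d['T']
def proj(K,T,P):
    P=np.atleast_2d(P).astype(float); q=(P-T[:3,3])@T[:3,:3]; q=q@K.T; return q[:,:2]/q[:,2:]
def ray(K,T,uv,z):
    d=T[:3,:3]@np.linalg.solve(K,[uv[0],uv[1],1.]); o=T[:3,3]; return o+d*(z-o[2])/d[2]
def Rz(a): c,s=np.cos(a),np.sin(a); return np.array([[c,-s,0],[s,c,0],[0,0,1]])
def tf(p,L): return np.atleast_2d(L)@Rz(p[2]).T+[p[0],p[1],0]
E
python3 - <<'E'
from h import *
_,Kt,Tt=load('pics/top0.npz');_,Ks,Ts=load('pics/scene0.npz')
ct=lambda a:np.array(a)/3.3+[190,90]
cs=lambda a:np.array(a)/2.8+[140,130]
print('rack top');
for p in [(104,146),(240,157),(219,383),(82,372)]: print(ray(Kt,Tt,ct(p),50))
print('scene')
for p in [(198,203),(275,265),(406,158)]: print(ray(Ks,Ts,cs(p),50))
print('foot')
for p in [(392,106),(520,122),(484,405),(354,388)]: print(ray(Kt,Tt,ct(p),15))
for p in [(368,357),(447,430),(620,287)]: print(ray(Ks,Ts,cs(p),15))
print('arm tip top z140'); print(ray(Kt,Tt,ct((446,352)),135),ray(Ks,Ts,cs((437,280)),140))
print('plates z125')
for p in [(157,168),(151,242),(149,318)]: print(ray(Kt,Tt,ct(p),125))
for a,b in [((322,80),(362,95)),((277,105),(327,130)),((231,133),(291,165))]:
  A=ray(Ks,Ts,cs(a),125);B=ray(Ks,Ts,cs(b),125);print(A,B,np.linalg.norm(A-B))
# beam triangulation
def plane(K,T,a,b):
    d=[T[:3,:3]@np.linalg.solve(K,[u[0],u[1],1.]) for u in(a,b)]; n=np.cross(*d); n/=np.linalg.norm(n); return n,n@T[:3,3]
E
python3 - <<'E'
import cv2,numpy as np
a=cv2.imread('pics/scene0.png')[60:310,0:330]
cv2.imwrite('pics/beam.png',cv2.resize(a,None,fx=2.3,fy=2.3))
E
```

```text
rack top
[613.08  64.02  50.  ]
[605.41 -25.73  50.  ]
[456.13 -12.14  50.  ]
[463.37  76.6   50.  ]
scene
[461.    68.43  50.  ]
[455.04 -17.76  50.  ]
[605.93 -27.52  50.  ]
foot
[ 649.71 -129.73   15.  ]
[ 638.18 -217.18   15.  ]
[ 444.11 -188.59   15.  ]
[ 455.6  -101.79   15.  ]
[ 455.23 -109.58   15.  ]
[ 444.25 -190.58   15.  ]
[ 634.19 -220.61   15.  ]
arm tip top z140
[ 467.03 -147.22  135.  ] [ 466.45 -151.45  140.  ]
plates z125
[579.92  23.5  125.  ]
[534.63  26.79 125.  ]
[488.69  27.65 125.  ]
[571.5   34.74 125.  ] [579.07   1.04 125.  ] 34.53987972562776
[528.5  43.4 125. ] [533.41  -1.99 125.  ] 45.65825954984631
[484.45  50.23 125.  ] [489.65  -4.31 125.  ] 54.78930671764041
```

View pics/beam.png

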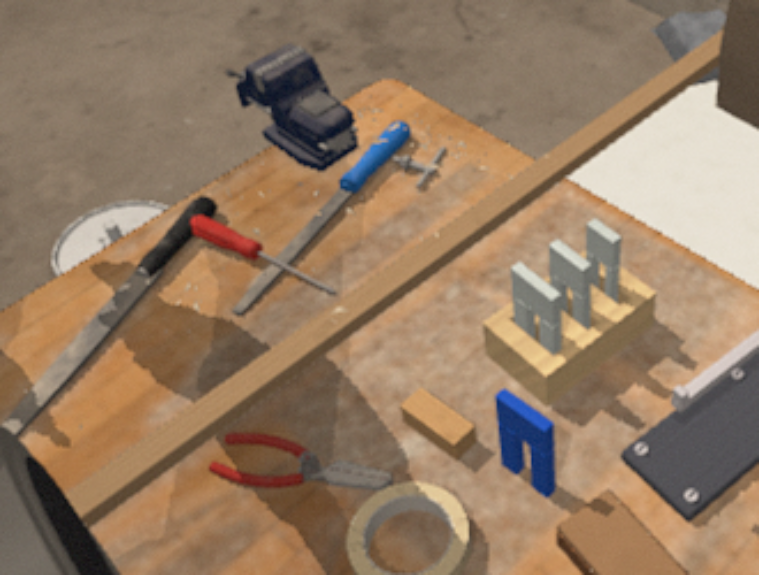

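```bash
python3 - <<'E'
from h import *
_,Kt,Tt=load('pics/top0.npz');_,Ks,Ts=load('pics/scene0.npz')
def plane(K,T,a,b):
    d=[T[:3,:3]@np.linalg.solve(K,[u[0],u[1],1.]) for u in(a,b)]; n=np.cross(*d); n/=np.linalg.norm(n); return n,n@T[:3,3]
n1,c1=plane(Kt,Tt,(163,0),(137,384))
n2,c2=plane(Ks,Ts,(32.6,276),(313,75))
d=np.cross(n1,n2)
for x in (300,500,800):
    print(np.linalg.solve(np.array([n1,n2,[1,0,0]]),[c1,c2,x]))
# fixed-height fits
from scipy.optimize import least_squares
ct=lambda a:np.array(a)/3.3+[190,90]
cs=lambda a:np.array(a)/2.8+[140,130]
def fit(L,z,pt,ps,x0):
    L=np.array([[a,b,z] for a,b in L],float)
    def f(p):
        W=tf(p,L); e=[]
        for i,u in pt.items(): e.append(proj(Kt,Tt,W[i])[0]-ct(u))
        for i,u in ps.items(): e.append(proj(Ks,Ts,W[i])[0]-cs(u))
        return np.concatenate(e)
    s=least_squares(f,x0); print(s.x,s.fun.reshape(-1,2)); return s.x
R=[(75,45),(75,-45),(-75,-45),(-75,45)]
fit(R,50,{0:(104,146),1:(240,157),2:(219,383),3:(82,372)},{3:(198,203),2:(275,265),1:(406,158)},[535,25,-.08])
F=[(100,45),(100,-45),(-100,-45),(-100,45)]
fit(F,15,{0:(392,106),1:(520,122),2:(484,405),3:(354,388)},{3:(368,357),2:(447,430),1:(620,287)},[545,-160,-.13])
E
```

```text
[300.   238.21  -2.79]
[500.   229.79   1.19]
[800.   217.15   7.15]
[534.34  24.    -0.07] [[ 0.31  0.28]
 [ 0.32 -0.18]
 [ 1.49 -0.05]
 [ 1.01  0.23]
 [-1.37 -1.86]
 [-0.49 -0.94]
 [-0.41 -0.2 ]]
[ 547.14 -160.99   -0.14] [[ 0.18 -1.15]
 [ 0.93 -0.79]
 [ 1.48  1.  ]
 [ 0.4   0.59]
 [-2.86 -1.54]
 [-0.2   1.16]
 [ 0.85 -1.95]]
```

Emit:
move_arm([
  [[0,0,0],[-0.92,0.8,-0.2],1],
  [[0,0,0],[-0.92,0.8,-0.2],1],
  [[0,0,0],[-0.92,0.8,-0.2],1],
  [[0,0,0],[-0.92,0.8,-0.2],1],
  [[0,0,0],[-0.92,0.8,-0.2],1],
  [[0,0,0],[-0.92,0.8,-0.2],1],
  [[0,0,0],[-0.92,0.8,-0.2],1],
  [[0,0,0],[-0.92,0.8,-0.2],1],
])

```text
clock: 0.95
ee_pos: [369.1, 281.5, 292.1]
eef_rot: [[0.365, 0.931, 0.001], [0.931, -0.365, 0.001], [0.001, 0.0, -1.0]]
wrist_force: [-0.2, 0.4, 0.7]
gripper_width: 85.2
```

Emit:
move_arm([
  [[0,0,-0.14],[-0.92,0.8,0],1],
  [[0,0,-0.25],[-0.92,0.8,0],1],
  [[0,0,-0.25],[-0.92,0.8,0],1],
  [[0,0,-0.25],[-0.92,0.8,0],1],
  [[0,0,-0.25],[-0.92,0.8,0],1],
  [[0,0,-0.25],[-0.92,0.8,0],1],
  [[0,0,-0.25],[-0.92,0.8,0],1],
  [[0,0,-0.25],[-0.92,0.8,0],1],
  [[0,0,-0.25],[-0.92,0.8,0],1],
])

```text
clock: 1.85
ee_pos: [492.4, -62.2, 291.3]
eef_rot: [[0.112, 0.994, 0.0], [0.994, -0.112, -0.001], [-0.001, 0.0, -1.0]]
wrist_force: [0.5, 1.0, 0.3]
gripper_width: 85.3
```

```bash
python3 - <<'E'
from rig import r
import cv2,numpy as np
for n in ["wrist"]:
    c=r.capture(n); cv2.imwrite(f"pics/{n}1.png",cv2.resize(c["frame"],None,fx=1.56,fy=1.56,interpolation=cv2.INTER_CUBIC))
    np.savez(f"pics/{n}1.npz",f=c["frame"],K=c["intrinsics"],T=c["extrinsics"])
E
```

```text
(no output)
```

View pics/wrist1.png

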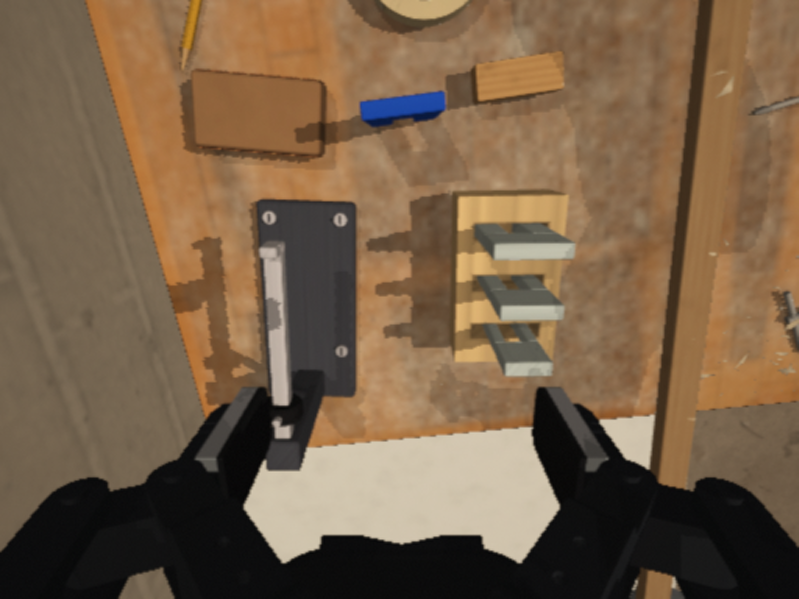

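```bash
python3 - <<'E'
from h import *
f,K,T=load('pics/wrist1.npz')
S=5
def draw(x0,y0,w,h,sets,name):
    im=cv2.resize(f[y0:y0+h,x0:x0+w],None,fx=S,fy=S,interpolation=cv2.INTER_CUBIC)
    for P,c in sets:
        q=((proj(K,T,P)-[x0,y0]+.5)*S).astype(int)
        cv2.polylines(im,[q.reshape(-1,1,2)],True,c,1)
    cv2.imwrite(name,im)
rk=[534.34,24,-.07]; br=[547.14,-161,-.14]
box=lambda x1,x2,y1,y2,z:[[x1,y1,z],[x2,y1,z],[x2,y2,z],[x1,y2,z]]
sets=[(tf(rk,box(-75,75,-45,45,50)),(0,0,255))]
for x,w in((45,36),(0,46),(-45,56)): sets.append((tf(rk,box(x-6,x+6,-w/2,w/2,125)),(255,0,255)))
draw(280,115,100,130,sets,'pics/w1r.png')
sets=[(tf(br,box(-100,100,-45,45,15)),(0,0,255)),(tf(br,box(-85,-77,-6,6,140)),(255,0,255)),(tf(br,box(-77,68,-6,6,130)),(0,255,0))]
draw(155,120,90,185//1-65,sets,'pics/w1b.png')
E
```

```text
(no output)
```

View pics/w1r.png

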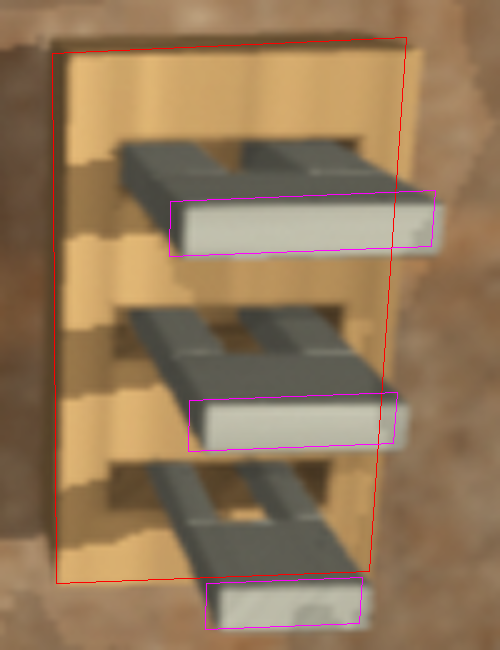

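View pics/w1b.png

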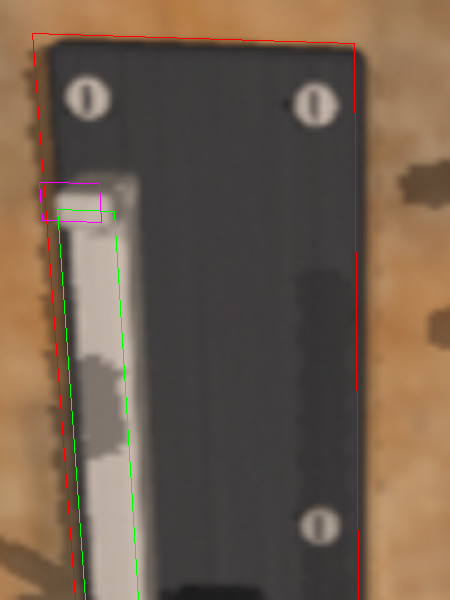

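```bash
python3 - <<'E'
from h import *
f,K,T=load('pics/wrist1.npz')
S=5
im=cv2.resize(f[180:305,155:255],None,fx=S,fy=S,interpolation=cv2.INTER_CUBIC)
im=np.clip(im.astype(float)*1.6,0,255).astype(np.uint8)
cv2.imwrite('pics/w1b2.png',im)
E
```

```text
(no output)
```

View pics/w1b2.png

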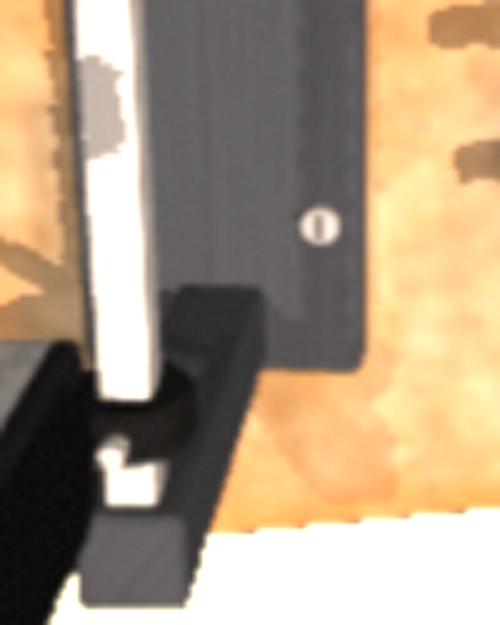

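```bash
python3 - <<'E'
from h import *
f,K,T=load('pics/wrist1.npz')
def px(c,o): return (np.array(c,float)+.5)/5-.5+o
def fit(P,uv,x0):
    P=np.array(P,float);uv=np.array(uv)
    s=least_squares(lambda p:(proj(K,T,tf(p,P))-uv).ravel(),x0); print(s.x,'res',s.fun.reshape(-1,2).tolist() and np.abs(s.fun).max(), s.fun); return s.x
o=np.array([280,115])
rk=fit([[-75,-45,50],[-75,45,50],[75,-45,50]],[px(c,o) for c in[(68,53),(421,47),(57,584)]],[534,24,-.07])
for nm,w,cs in[('wide',28,[(187,205),(443,200),(435,253),(183,257)]),('mid',23,[(205,403),(410,400),(407,447),(205,451)]),('nar',18,[(218,586),(370,582),(366,625),(216,630)])]:
    print(nm); p=fit([[-6,-w,125],[-6,w,125],[6,w,125],[6,-w,125]],[px(c,o) for c in cs],[534,24,-.07])
    print('  rackframe',(Rz(rk[2]).T@[p[0]-rk[0],p[1]-rk[1],0])[:2])
o1=np.array([155,120]);o2=np.array([155,180])
print('foot')
uv=[px((50,43),o1),px((365,50),o1),px((365,370),o2)]
ft=fit([[-100,-45,15],[-100,45,15],[100,45,15]],uv,[547,-161,-.14])
print('arm'); ua=[px((104,505),o2),px((160,505),o2),px((56,195),o1),px((100,196),o1)]
fit([[68,-6,130],[68,6,130],[-85,-6,140],[-85,6,140]],ua,ft)
print('both');b=fit([[-100,-45,15],[-100,45,15],[100,45,15],[68,-6,130],[68,6,130],[-85,-6,140],[-85,6,140]],uv+ua,ft)
c=ray(K,T,px((130,400),o2),130); print('collar front in bracket',Rz(b[2]).T@(c-[b[0],b[1],0]))
c=ray(K,T,px((133,605),o2),165); print('post far edge if z165',Rz(b[2]).T@(c-[b[0],b[1],0]))
E
```

```text
[535.91  26.09  -0.09] res 0.06899199467375183 [ 0.04  0.05 -0.04 -0.   -0.   -0.07]
wide
[490.88  29.41  -0.1 ] res 1.034497785693702 [-0.95 -0.38  0.63 -0.09  1.03  0.34 -0.71  0.23]
  rackframe [-45.15  -0.95]
mid
[535.65  27.32  -0.09] res 0.5325473377497474 [-0.02 -0.18  0.47 -0.38  0.08  0.31 -0.53  0.29]
  rackframe [-0.38  1.2 ]
nar
[580.27  23.05  -0.08] res 0.4013175136685163 [-0.37 -0.24  0.36 -0.3   0.4   0.37 -0.38  0.21]
  rackframe [44.45  1.16]
foot
[ 549.22 -157.96   -0.14] res 1.2456082800572688 [-0.85 -0.78  0.49 -0.09  0.41  1.25]
arm
[ 549.86 -159.62   -0.14] res 1.5231726061533095 [ 0.65  0.07 -0.64  0.3  -1.52 -0.18  1.51 -0.07]
both
[ 549.64 -159.13   -0.14] res 2.2095332555316247 [-1.76 -0.31 -0.46  0.23 -0.13  1.49  0.83 -0.14 -0.46  0.12 -0.83 -0.45
  2.21 -0.31]
collar front in bracket [ 38.84   0.83 130.  ]
post far edge if z165 [ 68.72   8.54 165.  ]
```

Emit:
move_arm([
  [[0,0,-0.025],[0.316,0.259,0.1],1],
  [[0,0,-0.025],[0.316,0.259,0.2],1],
  [[0,0,-0.025],[0.316,0.259,0.3],1],
  [[0,0,-0.025],[0.316,0.259,0.42],1],
  [[0,0,-0.025],[0.316,0.259,0.5],1],
  [[0,0,-0.025],[0.316,0.259,0.5],1],
])

```text
clock: 2.5
ee_pos: [577.0, 28.9, 138.0]
eef_rot: [[0.079, 0.997, -0.006], [0.997, -0.079, -0.001], [-0.002, -0.006, -1.0]]
wrist_force: [-0.6, 0.4, 0.6]
gripper_width: 85.5
```

```bash
cat > snap.py <<'E'
import sys
from rig import r
import cv2,numpy as np
for n in sys.argv[2:]:
    c=r.capture(n); cv2.imwrite(f"pics/{n}{sys.argv[1]}.png",cv2.resize(c["frame"],None,fx=1.56,fy=1.56,interpolation=cv2.INTER_CUBIC))
    np.savez(f"pics/{n}{sys.argv[1]}.npz",f=c["frame"],K=c["intrinsics"],T=c["extrinsics"])
s=r.get_state(); print(s['clock'],s['ee_pos'],s['wrist_force'],s['gripper_width'])
E
python3 snap.py 2 wrist
```

```text
2.55 [578.30922705  28.42878304 140.37114402] [ 0.44324356 -0.35862546  0.96999841] 85.49687106897152
```

View pics/wrist2.png

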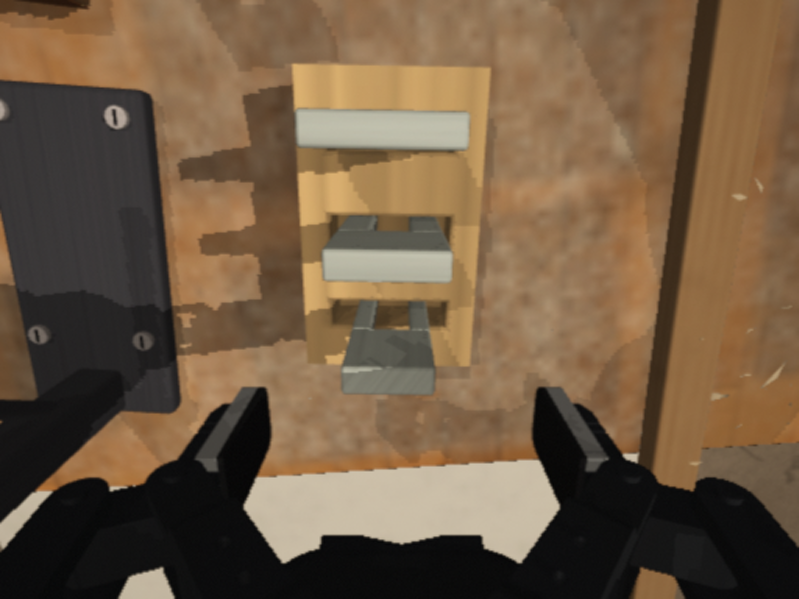

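Emit:
move_arm([
  [[0,0,0],[-0.016,0.006,0.06],1],
  [[0,0,0],[-0.016,0.006,0.13],1],
  [[0,0,0],[-0.016,0.006,0.16],1],
  [[0,0,0],[-0.016,0.006,0.16],1],
  [[0,0,0],[-0.016,0.006,0.16],0],
  [[0,0,0],[-0.016,0.006,0.16],0],
  [[0,0,0],[-0.016,0.006,0.16],0],
  [[0,0,0],[-0.016,0.006,0.16],0],
  [[0,0,0],[-0.016,0.006,0.16],0],
], grip_force=40)

```text
clock: 3.45
ee_pos: [581.3, 22.8, 94.1]
eef_rot: [[0.081, 0.997, 0.001], [0.997, -0.081, 0.0], [0.0, 0.001, -1.0]]
wrist_force: [-0.2, 1.0, 7.0]
gripper_width: 35.3
```

```bash
python3 snap.py 3 wrist
```

```text
3.5 [581.34677266  22.80012307  94.08938877] [-0.21932324  0.02168384  6.85672372] 35.51954024783643
```

View pics/wrist3.png

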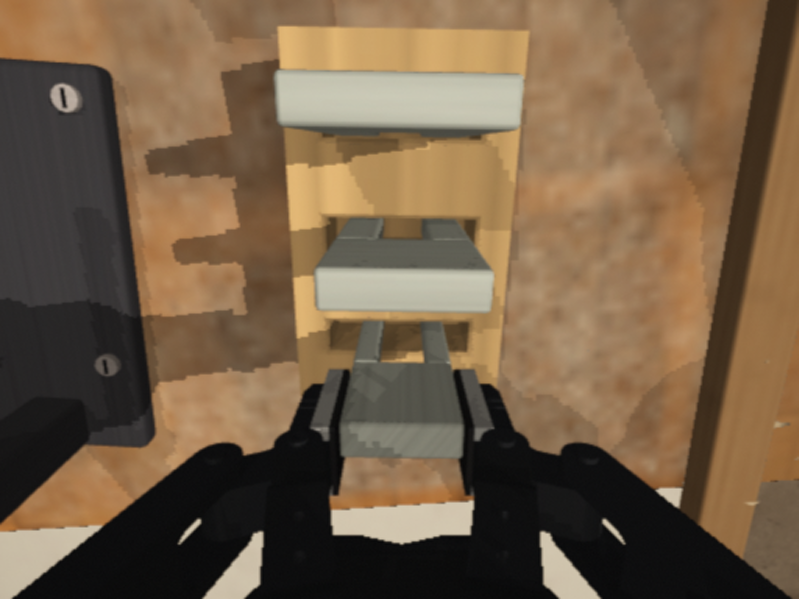

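Emit:
move_arm([
  [[0,0,0],[0,0,-0.05],0],
  [[0,0,0],[0,0,-0.15],0],
  [[0,0,0],[0,0,-0.3],0],
  [[0,0,0],[0,0,-0.455],0],
  [[0,0,0],[-0.05,-0.02,-0.455],0],
  [[0,0,0.03],[-0.2,-0.08,-0.455],0],
  [[0,0,0.056],[-0.35,-0.14,-0.455],0],
  [[0,0,0.056],[-0.5,-0.2,-0.455],0],
  [[0,0,0.056],[-0.58,-0.23,-0.455],0],
  [[0,0,0.056],[-0.603,-0.24,-0.455],0],
  [[0,0,0.056],[-0.603,-0.24,-0.455],0],
  [[0,0,0.056],[-0.603,-0.24,-0.455],0],
])

```text
clock: 4.7
ee_pos: [494.9, -150.8, 230.1]
eef_rot: [[0.138, 0.99, 0.0], [0.99, -0.138, 0.0], [0.0, 0.0, -1.0]]
wrist_force: [0.4, 0.4, 0.4]
gripper_width: 35.2
```

```bash
python3 snap.py 4 wrist scene
```

```text
4.8 [ 495.03286562 -150.59300601  229.83113056] [-0.1482095  -0.6035273  -0.77269592] 35.04332622569956
```

View pics/wrist4.png

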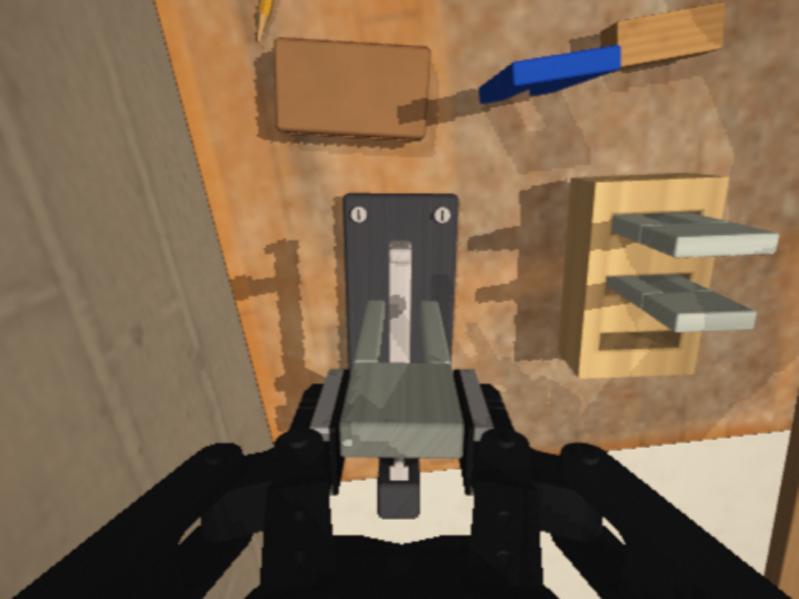

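View pics/scene4.png

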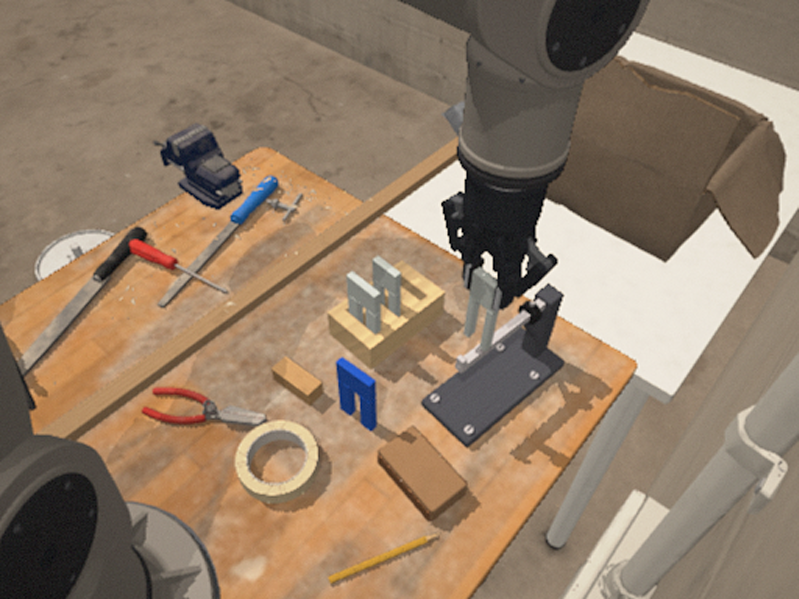

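Emit:
move_arm([
  [[0,0,0],[0,0,0.06],0],
  [[0,0,0],[0,0,0.14],0],
  [[0,0,0],[0,0,0.22],0],
  [[0,0,0],[0,0,0.27],0],
  [[0,0,0],[0,0,0.287],0],
  [[0,0,0],[0,0,0.287],0],
  [[0,0,0],[0,0,0.287],0],
])

```text
clock: 5.5
ee_pos: [495.0, -151.7, 144.3]
eef_rot: [[0.139, 0.99, 0.001], [0.99, -0.139, -0.0], [-0.0, 0.001, -1.0]]
wrist_force: [0.4, 0.6, 0.1]
gripper_width: 35.5
```

```bash
python3 snap.py 5 wrist
```

```text
5.55 [ 495.05671614 -151.71392356  144.49965958] [-0.12887162  0.17938567 -0.34316372] 35.539838929626136
```

View pics/wrist5.png

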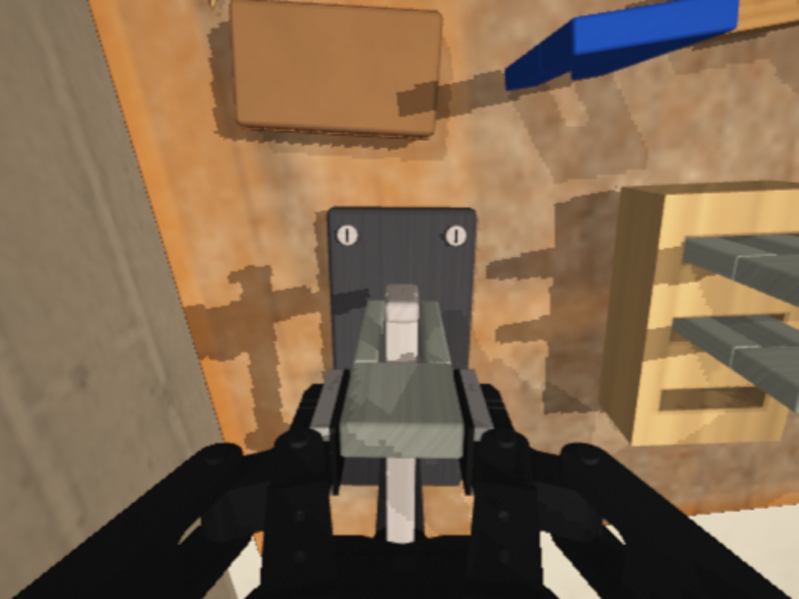

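Emit:
move_arm([
  [[0,0,0],[0,0,0.008],0],
  [[0,0,0],[0,0,0.014],0],
  [[0,0,0],[0,0,0.014],0],
])

```text
clock: 5.85
ee_pos: [494.4, -151.7, 139.5]
eef_rot: [[0.139, 0.99, 0.0], [0.99, -0.139, 0.0], [0.0, 0.0, -1.0]]
wrist_force: [-0.6, -0.1, -0.8]
gripper_width: 35.2
```

Emit:
move_arm([
  [[0,0,0],[0,0,0.002],0],
  [[0,0,0],[0,0,0.003],0],
  [[0,0,0],[0,0,0.003],0],
])

```text
clock: 6.15
ee_pos: [494.6, -151.9, 139.0]
eef_rot: [[0.139, 0.99, 0.0], [0.99, -0.139, 0.0], [0.0, 0.0, -1.0]]
wrist_force: [-3.5, 1.4, 8.6]
gripper_width: 35.4
```

Emit:
move_arm([
  [[0,0,0],[0,0,-0.003],0],
  [[0,0,0],[0,0.03,-0.003],0],
  [[0,0,0],[0,0.07,-0.003],0],
  [[0,0,0],[0,0.11,-0.003],0],
  [[0,0,0],[0,0.15,-0.003],0],
  [[0,0,0],[0,0.19,-0.003],0],
  [[0,0,0],[0,0.21,-0.003],0],
  [[0,0,0],[0,0.22,-0.003],0],
  [[0,0,0],[0,0.22,-0.003],0],
  [[0,0,0],[0,0.22,-0.003],0],
])

```text
clock: 7.15
ee_pos: [559.4, -161.0, 139.5]
eef_rot: [[0.139, 0.99, -0.0], [0.99, -0.139, 0.0], [0.0, -0.0, -1.0]]
wrist_force: [-0.3, 0.5, -0.3]
gripper_width: 35.6
```

```bash
python3 snap.py 6 wrist scene
```

```text
7.25 [ 559.44767963 -160.95301553  139.587051  ] [ 0.24836387  0.86073304 -0.70947944] 35.33365244445514
```

View pics/wrist6.png

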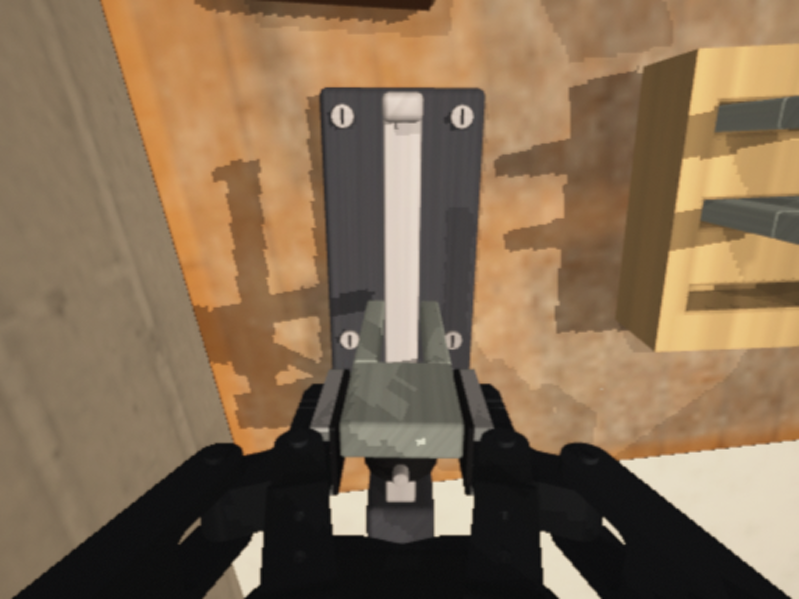

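View pics/scene6.png

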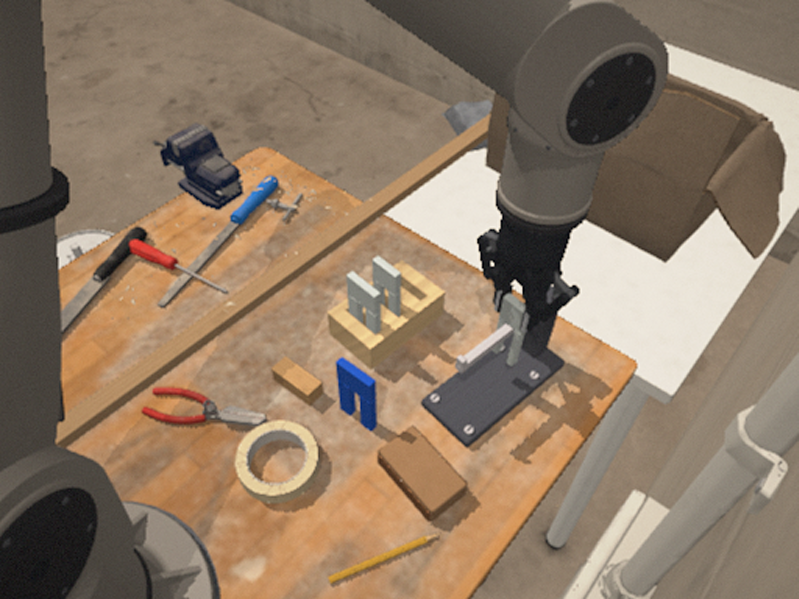

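Emit:
move_arm([
  [[0,0,0],[0,0.01,0],0],
  [[0,0,0],[0,0.01,0],0],
])

```text
clock: 7.45
ee_pos: [563.1, -161.3, 139.6]
eef_rot: [[0.139, 0.99, 0.0], [0.99, -0.139, -0.0], [0.0, 0.0, -1.0]]
wrist_force: [-0.2, -0.5, -0.7]
gripper_width: 35.1
```

Emit:
move_arm([
  [[0,0,0],[0,0.01,0],0],
  [[0,0,0],[0,0.01,0],0],
])

```text
clock: 7.65
ee_pos: [566.1, -161.8, 139.5]
eef_rot: [[0.139, 0.99, 0.0], [0.99, -0.139, -0.0], [-0.0, 0.0, -1.0]]
wrist_force: [0.1, 0.3, -1.6]
gripper_width: 35.1
```

Emit:
move_arm([
  [[0,0,0],[0,0.01,0],0],
  [[0,0,0],[0,0.01,0],0],
])

```text
clock: 7.85
ee_pos: [569.1, -162.3, 139.5]
eef_rot: [[0.139, 0.99, 0.0], [0.99, -0.139, -0.0], [-0.0, 0.0, -1.0]]
wrist_force: [0.8, -0.0, -0.8]
gripper_width: 35.1
```

```bash
python3 snap.py 7 wrist; python3 - <<'E'
import cv2
a=cv2.imread('pics/wrist7.png')[340:560,280:520]; cv2.imwrite('pics/w7c.png',cv2.resize(a,None,fx=3,fy=2.7))
E
```

```text
7.9 [ 568.86900695 -162.30146705  139.49787541] [ 0.06295047  0.20336433 -0.41258273] 35.047099915707705
```

View pics/w7c.png

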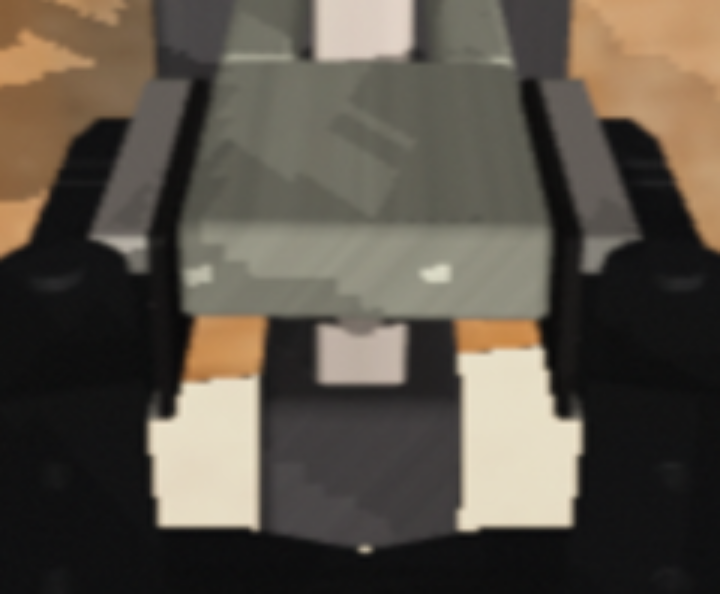

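Emit:
move_arm([
  [[0,0,0],[0,0.01,0],0],
  [[0,0,0],[0,0.01,0],0],
])

```text
clock: 8.1
ee_pos: [572.0, -162.7, 139.5]
eef_rot: [[0.139, 0.99, 0.0], [0.99, -0.139, -0.0], [-0.0, 0.0, -1.0]]
wrist_force: [0.1, -0.8, -0.9]
gripper_width: 35.1
```

Emit:
move_arm([
  [[0,0,0],[0,0.007,0],0],
  [[0,0,0],[0,0.007,0],0],
])

```text
clock: 8.3
ee_pos: [574.0, -163.0, 139.5]
eef_rot: [[0.139, 0.99, 0.0], [0.99, -0.139, -0.0], [-0.0, 0.0, -1.0]]
wrist_force: [0.6, -0.0, -0.9]
gripper_width: 35.1
```

Emit:
move_arm([
  [[0,0,0],[0,0.005,0],0],
  [[0,0,0],[0,0.005,0],0],
])

```text
clock: 8.5
ee_pos: [575.4, -163.2, 139.5]
eef_rot: [[0.139, 0.99, 0.0], [0.99, -0.139, -0.0], [-0.0, 0.0, -1.0]]
wrist_force: [0.2, -0.7, -0.5]
gripper_width: 35.8
```

Emit:
move_arm([
  [[0,0,0],[0,0.003,0],0],
  [[0,0,0],[0,0.003,0],0],
])

```text
clock: 8.7
ee_pos: [576.2, -163.3, 139.5]
eef_rot: [[0.139, 0.99, -0.0], [0.99, -0.139, -0.0], [-0.0, -0.0, -1.0]]
wrist_force: [-0.0, -0.1, -1.1]
gripper_width: 35.3
```

Back face is about at bracket x = 33; 1 mm steps from here.

Emit:
move_arm([
  [[0,0,0],[0,0.003,0],0],
  [[0,0,0],[0,0.003,0],0],
])

```text
clock: 8.9
ee_pos: [577.1, -163.4, 139.5]
eef_rot: [[0.139, 0.99, 0.0], [0.99, -0.139, -0.0], [-0.0, 0.0, -1.0]]
wrist_force: [-0.3, -0.4, 0.2]
gripper_width: 35.4
```

Emit:
move_arm([
  [[0,0,0],[0,0.003,0],0],
  [[0,0,0],[0,0.003,0],0],
])

```text
clock: 9.1
ee_pos: [578.0, -163.5, 139.5]
eef_rot: [[0.139, 0.99, 0.0], [0.99, -0.139, -0.0], [-0.0, 0.0, -1.0]]
wrist_force: [0.3, -0.2, 0.3]
gripper_width: 35.3
```

Emit:
move_arm([
  [[0,0,0],[0,0.003,0],0],
  [[0,0,0],[0,0.003,0],0],
])

```text
clock: 9.3
ee_pos: [578.9, -163.7, 139.5]
eef_rot: [[0.139, 0.99, -0.0], [0.99, -0.139, -0.0], [-0.0, -0.0, -1.0]]
wrist_force: [-1.2, -0.2, -0.2]
gripper_width: 35.4
```

Emit:
move_arm([
  [[0,0,0],[0,0.002,0],0],
  [[0,0,0],[0,0.002,0],0],
])

```text
clock: 9.5
ee_pos: [579.5, -163.8, 139.5]
eef_rot: [[0.139, 0.99, -0.0], [0.99, -0.139, -0.0], [-0.0, -0.0, -1.0]]
wrist_force: [0.7, 0.6, -0.7]
gripper_width: 34.7
```

Emit:
move_arm([
  [[0,0,0],[0,0.002,0],0],
  [[0,0,0],[0,0.002,0],0],
])

```text
clock: 9.7
ee_pos: [580.1, -163.8, 139.5]
eef_rot: [[0.139, 0.99, -0.0], [0.99, -0.139, -0.0], [-0.0, -0.0, -1.0]]
wrist_force: [-0.1, -0.1, -0.8]
gripper_width: 35.3
```

Emit:
move_arm([
  [[0,0,0],[0,0.002,0],0],
  [[0,0,0],[0,0.002,0],0],
])

```text
clock: 9.9
ee_pos: [580.6, -164.0, 139.5]
eef_rot: [[0.139, 0.99, -0.0], [0.99, -0.139, -0.0], [-0.0, -0.0, -1.0]]
wrist_force: [-0.2, -0.6, -1.3]
gripper_width: 34.9
```

Emit:
move_arm([
  [[0,0,0],[0,0.002,0],0],
  [[0,0,0],[0,0.002,0],0],
])

```text
clock: 10.1
ee_pos: [581.3, -164.0, 139.5]
eef_rot: [[0.139, 0.99, 0.0], [0.99, -0.139, -0.0], [-0.0, 0.0, -1.0]]
wrist_force: [0.4, -0.1, -0.4]
gripper_width: 35.5
```

Emit:
move_arm([
  [[0,0,0],[0,0.002,0],0],
  [[0,0,0],[0,0.002,0],0],
])

```text
clock: 10.3
ee_pos: [581.4, -164.1, 139.4]
eef_rot: [[0.139, 0.99, -0.001], [0.99, -0.139, 0.0], [0.0, -0.001, -1.0]]
wrist_force: [-3.2, 0.7, 1.2]
gripper_width: 35.1
```

Emit:
move_arm([
  [[0,0,0],[0,0.001,0.001],0],
  [[0,0,0],[0,0.001,0.001],0],
])

```text
clock: 10.5
ee_pos: [581.5, -164.1, 139.1]
eef_rot: [[0.139, 0.99, -0.001], [0.99, -0.139, 0.0], [0.0, -0.001, -1.0]]
wrist_force: [-5.4, 0.8, 2.0]
gripper_width: 35.2
```

Emit:
move_arm([
  [[0,0,0],[0,0,0],0.7],
  [[0,0,0],[0,0,0],0.7],
  [[0,0,0],[0,0,0],0.7],
  [[0,0,0],[0,0,0],0.7],
  [[0,0,0],[0,0,-0.05],0.7],
  [[0,0,0],[0,0,-0.18],0.7],
  [[0,0,0],[0,0,-0.33],0.9],
  [[0,0,0],[0,-0.2,-0.4],1],
  [[0,0,0],[0.05,-0.3,-0.4],1],
  [[0,0,0],[0.2,-0.3,-0.4],1],
  [[0,0,0],[0.25,-0.3,-0.4],1],
  [[0,0,0],[0.25,-0.3,-0.4],1],
])

```text
clock: 11.7
ee_pos: [503.8, -74.9, 260.4]
eef_rot: [[0.135, 0.991, 0.001], [0.991, -0.135, 0.001], [0.001, 0.001, -1.0]]
wrist_force: [0.0, -0.7, 0.0]
gripper_width: 85.4
```

```bash
python3 snap.py 8 wrist scene; python3 - <<'E'
from h import *
f=np.load('pics/scene8.npz')['f'][150:320,260:400]; cv2.imwrite('pics/s8c.png',cv2.resize(f,None,fx=3.5,fy=3.5,interpolation=cv2.INTER_CUBIC))
E
```

```text
11.8 [503.50362873 -77.72710694 260.00149886] [ 0.98753938  0.33673652 -0.65448377] 85.55226710944899
```

View pics/wrist8.png

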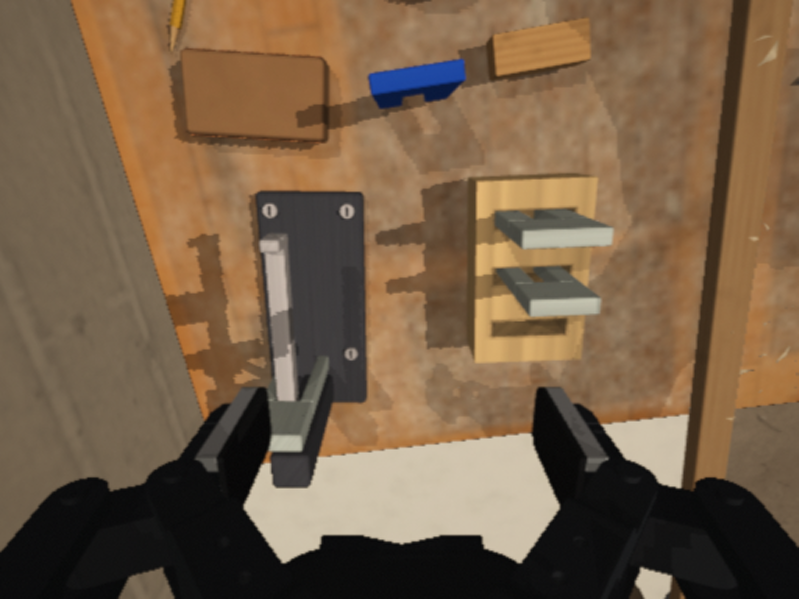

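View pics/s8c.png

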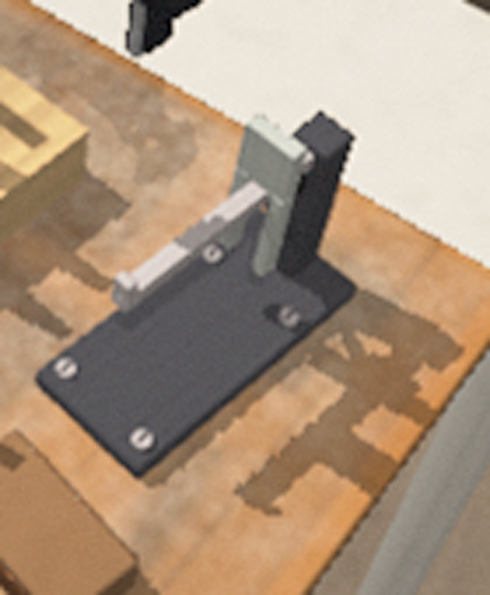

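Emit:
move_arm([
  [[0,0,-0.048],[0.15,0.03,0.05],1],
  [[0,0,-0.048],[0.3,0.059,0.15],1],
  [[0,0,-0.048],[0.36,0.059,0.28],1],
  [[0,0,-0.048],[0.36,0.059,0.36],1],
  [[0,0,-0.048],[0.36,0.059,0.36],1],
  [[0,0,-0.048],[0.36,0.059,0.36],1],
])

```text
clock: 12.4
ee_pos: [536.3, 25.4, 152.0]
eef_rot: [[0.091, 0.996, -0.0], [0.996, -0.091, -0.001], [-0.001, -0.0, -1.0]]
wrist_force: [0.1, -0.3, 1.0]
gripper_width: 85.2
```

```bash
python3 snap.py 9 wrist
```

```text
12.45 [536.7155227   25.64944593 152.62065413] [0.29989848 0.41586929 0.64262191] 85.35544747214422
```

View pics/wrist9.png

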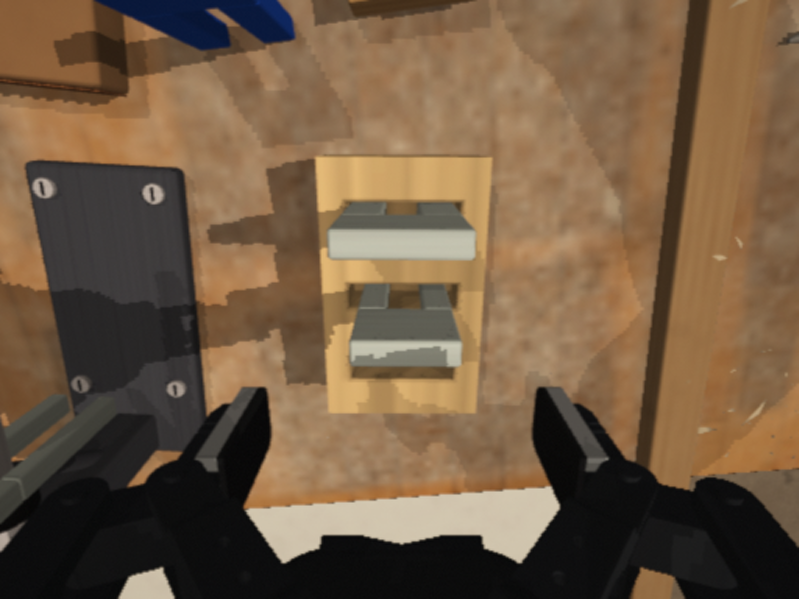

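Emit:
move_arm([
  [[0,0,0],[0,0,0.07],1],
  [[0,0,0],[0,0,0.15],1],
  [[0,0,0],[0,0,0.193],1],
  [[0,0,0],[0,0,0.193],1],
  [[0,0,0],[0,0,0.193],0],
  [[0,0,0],[0,0,0.193],0],
  [[0,0,0],[0,0,0.193],0],
  [[0,0,0],[0,0,0.193],0],
  [[0,0,0],[0,0,0.193],0],
], grip_force=40)

```text
clock: 13.35
ee_pos: [536.7, 27.2, 94.4]
eef_rot: [[0.089, 0.996, 0.002], [0.996, -0.089, 0.001], [0.001, 0.002, -1.0]]
wrist_force: [-0.9, -0.4, 9.4]
gripper_width: 45.4
```

```bash
python3 snap.py 10 wrist
```

```text
13.4 [536.73993444  27.11746627  94.45642886] [-1.48325644 -0.68063999  8.80753327] 45.32262027458693
```

View pics/wrist10.png

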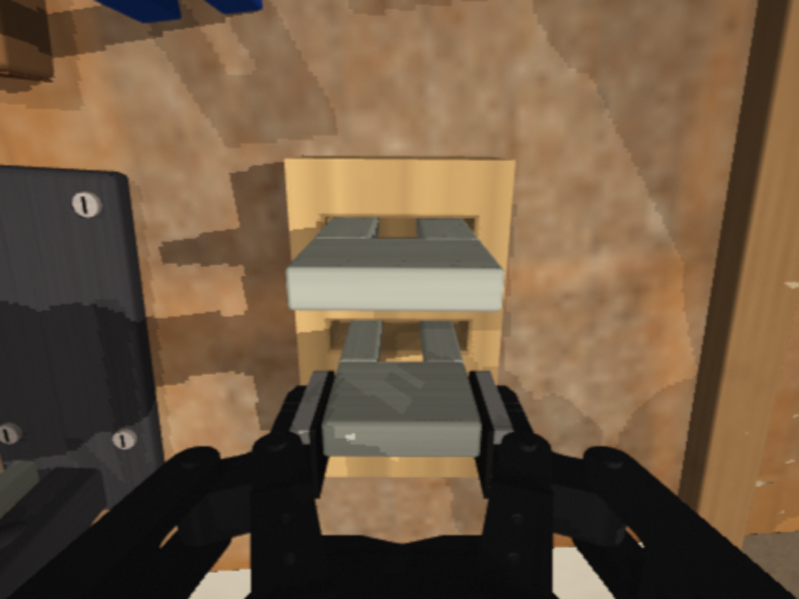

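Emit:
move_arm([
  [[0,0,0],[0,0,-0.05],0],
  [[0,0,0],[0,0,-0.15],0],
  [[0,0,0],[0,0,-0.3],0],
  [[0,0,0],[0,0,-0.455],0],
  [[0,0,0],[-0.05,-0.01,-0.455],0],
  [[0,0,0.03],[-0.2,-0.03,-0.455],0],
  [[0,0,0.048],[-0.35,-0.05,-0.455],0],
  [[0,0,0.048],[-0.5,-0.07,-0.455],0],
  [[0,0,0.048],[-0.58,-0.08,-0.455],0],
  [[0,0,0.048],[-0.606,-0.085,-0.455],0],
  [[0,0,0.048],[-0.606,-0.085,-0.455],0],
  [[0,0,0.048],[-0.606,-0.085,-0.455],0],
  [[0,0,0.048],[-0.606,-0.085,-0.455],0],
])

```text
clock: 14.7
ee_pos: [494.7, -150.3, 229.9]
eef_rot: [[0.137, 0.991, -0.0], [0.991, -0.137, 0.0], [0.0, -0.0, -1.0]]
wrist_force: [0.3, -0.3, -0.5]
gripper_width: 45.3
```

```bash
python3 snap.py 11 wrist
```

```text
14.75 [ 494.7095372  -150.36406648  229.82810053] [-0.02556208  0.79390191 -0.94675052] 45.42147950824672
```

View pics/wrist11.png

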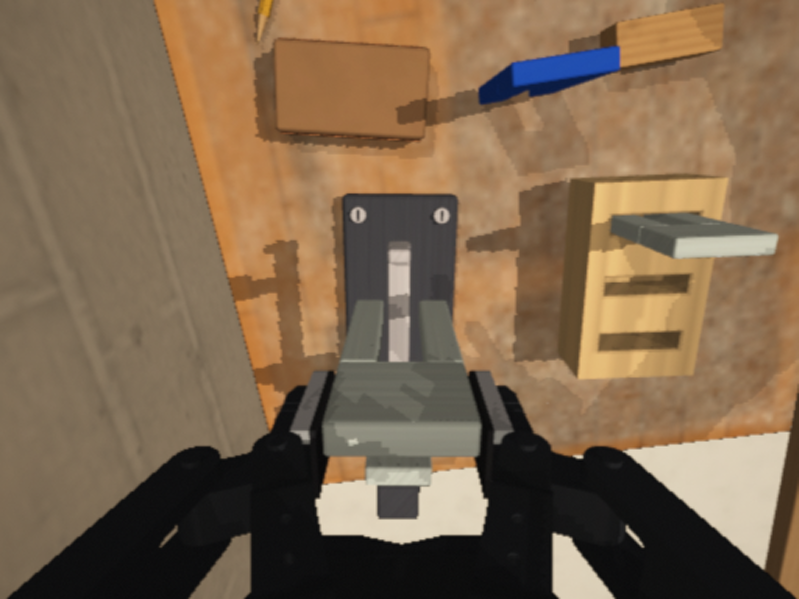

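Emit:
move_arm([
  [[0,0,0],[-0.002,0,0.06],0],
  [[0,0,0],[-0.002,0,0.14],0],
  [[0,0,0],[-0.002,0,0.22],0],
  [[0,0,0],[-0.002,0,0.27],0],
  [[0,0,0],[-0.002,0,0.287],0],
  [[0,0,0],[-0.002,0,0.294],0],
  [[0,0,0],[-0.002,0,0.294],0],
  [[0,0,0],[-0.002,0,0.294],0],
])

```text
clock: 15.55
ee_pos: [494.7, -152.2, 142.3]
eef_rot: [[0.139, 0.99, 0.001], [0.99, -0.139, 0.0], [0.0, 0.001, -1.0]]
wrist_force: [0.4, 0.8, -1.1]
gripper_width: 45.6
```

```bash
python3 snap.py 12 wrist
```

```text
15.6 [ 494.71009761 -152.23019292  142.35093698] [-0.56304926 -0.99821135 -0.13603074] 45.289756696652695
```

View pics/wrist12.png

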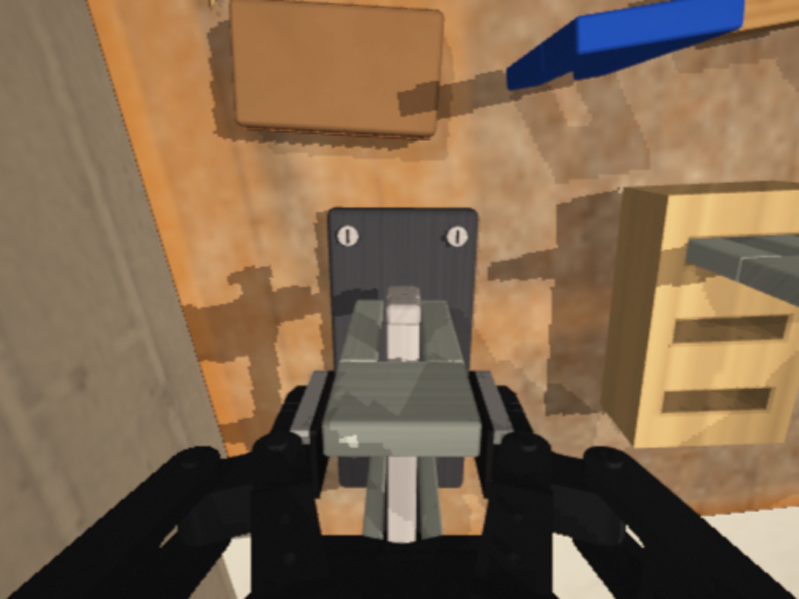

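Astride and centred. Lower to contact.

Emit:
move_arm([
  [[0,0,0],[0,0,0.005],0],
  [[0,0,0],[0,0,0.008],0],
  [[0,0,0],[0,0,0.008],0],
])

```text
clock: 15.9
ee_pos: [494.4, -152.2, 139.5]
eef_rot: [[0.139, 0.99, 0.0], [0.99, -0.139, 0.0], [0.0, 0.0, -1.0]]
wrist_force: [0.2, 1.0, 2.2]
gripper_width: 45.5
```

Emit:
move_arm([
  [[0,0,0],[0,0,0.002],0],
  [[0,0,0],[0,0,0.002],0],
])

```text
clock: 16.1
ee_pos: [494.5, -152.3, 139.4]
eef_rot: [[0.139, 0.99, 0.001], [0.99, -0.139, 0.001], [0.001, 0.0, -1.0]]
wrist_force: [-4.6, 2.2, 16.7]
gripper_width: 45.4
```

Emit:
move_arm([
  [[0,0,0],[0,0,-0.003],0],
  [[0,0,0],[0,0.03,-0.004],0],
  [[0,0,0],[0,0.07,-0.004],0],
  [[0,0,0],[0,0.11,-0.004],0],
  [[0,0,0],[0,0.15,-0.004],0],
  [[0,0,0],[0,0.19,-0.004],0],
  [[0,0,0],[0,0.215,-0.004],0],
  [[0,0,0],[0,0.225,-0.004],0],
  [[0,0,0],[0,0.227,-0.004],0],
  [[0,0,0],[0,0.227,-0.004],0],
])

```text
clock: 17.1
ee_pos: [561.3, -161.8, 139.8]
eef_rot: [[0.139, 0.99, -0.0], [0.99, -0.139, 0.0], [-0.0, -0.0, -1.0]]
wrist_force: [0.4, 0.1, -0.9]
gripper_width: 45.2
```

Emit:
move_arm([
  [[0,0,0],[0,0.01,0],0],
  [[0,0,0],[0,0.01,0],0],
])

```text
clock: 17.3
ee_pos: [564.9, -162.1, 140.0]
eef_rot: [[0.139, 0.99, 0.0], [0.99, -0.139, 0.0], [0.0, 0.0, -1.0]]
wrist_force: [-0.3, 0.4, -0.4]
gripper_width: 45.2
```

Emit:
move_arm([
  [[0,0,0],[0,0.004,0],0],
  [[0,0,0],[0,0.004,0],0],
])

```text
clock: 17.5
ee_pos: [565.9, -162.3, 139.9]
eef_rot: [[0.139, 0.99, 0.0], [0.99, -0.139, -0.0], [-0.0, 0.0, -1.0]]
wrist_force: [-0.4, -0.5, -0.6]
gripper_width: 45.1
```

Emit:
move_arm([
  [[0,0,0],[0,0.003,0],0],
  [[0,0,0],[0,0.003,0],0],
])

```text
clock: 17.7
ee_pos: [566.8, -162.4, 139.8]
eef_rot: [[0.139, 0.99, 0.0], [0.99, -0.139, -0.0], [-0.0, 0.0, -1.0]]
wrist_force: [0.5, -0.3, -0.2]
gripper_width: 45.0
```

Emit:
move_arm([
  [[0,0,0],[0,0.002,0],0],
  [[0,0,0],[0,0.002,0],0],
])

```text
clock: 17.9
ee_pos: [567.4, -162.5, 139.8]
eef_rot: [[0.139, 0.99, -0.0], [0.99, -0.139, -0.0], [-0.0, 0.0, -1.0]]
wrist_force: [0.1, -0.4, -0.5]
gripper_width: 45.2
```

Emit:
move_arm([
  [[0,0,0],[0,0.002,0],0],
  [[0,0,0],[0,0.002,0],0],
])

```text
clock: 18.1
ee_pos: [568.0, -162.6, 139.8]
eef_rot: [[0.139, 0.99, -0.0], [0.99, -0.139, -0.0], [-0.0, -0.0, -1.0]]
wrist_force: [0.9, -0.1, -0.3]
gripper_width: 45.1
```

Emit:
move_arm([
  [[0,0,0],[0,0.002,0],0],
  [[0,0,0],[0,0.002,0],0],
])

```text
clock: 18.3
ee_pos: [568.6, -162.7, 139.8]
eef_rot: [[0.139, 0.99, 0.0], [0.99, -0.139, -0.0], [-0.0, 0.0, -1.0]]
wrist_force: [0.8, -0.2, -2.1]
gripper_width: 45.5
```

Emit:
move_arm([
  [[0,0,0],[0,0.002,0],0],
  [[0,0,0],[0,0.002,0],0],
])

```text
clock: 18.5
ee_pos: [569.2, -162.8, 139.8]
eef_rot: [[0.139, 0.99, -0.0], [0.99, -0.139, -0.0], [-0.0, -0.0, -1.0]]
wrist_force: [-1.3, 0.8, -1.0]
gripper_width: 45.3
```

Emit:
move_arm([
  [[0,0,0],[0,0.002,0],0],
  [[0,0,0],[0,0.002,0],0],
])

```text
clock: 18.7
ee_pos: [569.7, -162.9, 139.8]
eef_rot: [[0.139, 0.99, -0.0], [0.99, -0.139, -0.0], [-0.0, -0.0, -1.0]]
wrist_force: [-1.1, 0.7, -0.3]
gripper_width: 45.3
```

Emit:
move_arm([
  [[0,0,0],[0,0.002,0],0],
  [[0,0,0],[0,0.002,0],0],
])

```text
clock: 18.9
ee_pos: [569.7, -162.9, 139.7]
eef_rot: [[0.139, 0.99, -0.001], [0.99, -0.139, 0.0], [0.0, -0.001, -1.0]]
wrist_force: [-5.6, 1.3, 1.6]
gripper_width: 45.1
```

Emit:
move_arm([
  [[0,0,0],[0,0,0.001],0],
  [[0,0,0],[0,0,0.001],0],
])

```text
clock: 19.1
ee_pos: [569.8, -162.9, 139.5]
eef_rot: [[0.139, 0.99, -0.001], [0.99, -0.139, 0.0], [0.0, -0.001, -1.0]]
wrist_force: [-5.4, 1.5, 4.2]
gripper_width: 45.6
```

Emit:
move_arm([
  [[0,0,0],[0,0,0],0.8],
  [[0,0,0],[0,0,0],0.8],
  [[0,0,0],[0,0,0],0.8],
  [[0,0,0],[0,0,0],0.8],
  [[0,0,0],[0,0,-0.05],0.8],
  [[0,0,0],[0,0,-0.18],0.8],
  [[0,0,0],[0,0,-0.33],0.9],
  [[0,0,0],[0,-0.2,-0.4],1],
  [[0,0,0],[0.05,-0.3,-0.4],1],
  [[0,0,0],[0.2,-0.3,-0.4],1],
  [[0,0,0],[0.25,-0.3,-0.4],1],
  [[0,0,0],[0.25,-0.3,-0.4],1],
])

```text
clock: 20.3
ee_pos: [492.0, -73.8, 260.7]
eef_rot: [[0.135, 0.991, 0.001], [0.991, -0.135, 0.001], [0.001, 0.001, -1.0]]
wrist_force: [1.0, -1.0, -0.9]
gripper_width: 85.6
```

```bash
python3 snap.py 13 wrist scene; python3 - <<'E'
from h import *
f=np.load('pics/scene13.npz')['f'][150:320,260:400]; cv2.imwrite('pics/s13c.png',cv2.resize(f,None,fx=3.5,fy=3.5,interpolation=cv2.INTER_CUBIC))
E
```

```text
20.4 [491.73301015 -76.51653536 260.28915324] [-0.20652918 -0.53139768 -1.08686916] 85.36077264933057
```

View pics/wrist13.png

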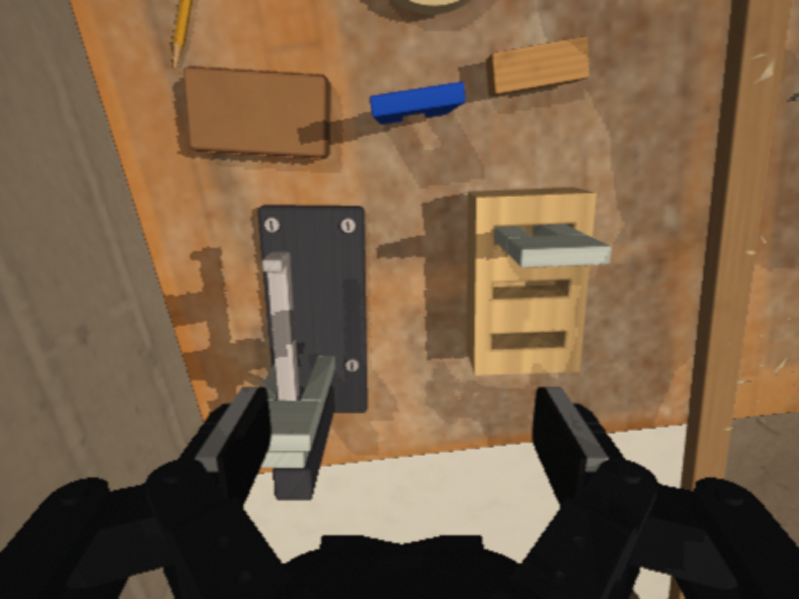

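View pics/s13c.png

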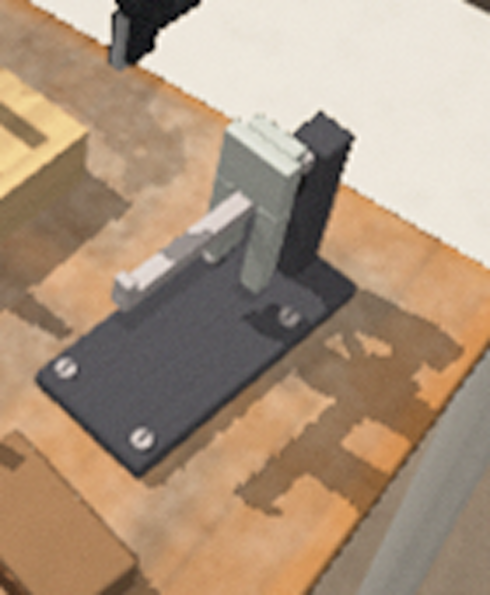

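Emit:
move_arm([
  [[0,0,-0.048],[0.15,-0.02,0.05],1],
  [[0,0,-0.048],[0.3,-0.049,0.15],1],
  [[0,0,-0.048],[0.347,-0.049,0.28],1],
  [[0,0,-0.048],[0.347,-0.049,0.36],1],
  [[0,0,-0.048],[0.347,-0.049,0.36],1],
  [[0,0,-0.048],[0.347,-0.049,0.36],1],
])

```text
clock: 21.0
ee_pos: [491.9, 27.5, 152.2]
eef_rot: [[0.091, 0.996, -0.0], [0.996, -0.091, -0.001], [-0.001, -0.0, -1.0]]
wrist_force: [0.6, -0.6, 0.1]
gripper_width: 85.6
```

```bash
python3 snap.py 14 wrist
```

```text
21.05 [492.3557464   27.71205896 152.8152386 ] [ 0.1310769   0.38179914 -0.46000703] 85.39568644883695
```

View pics/wrist14.png

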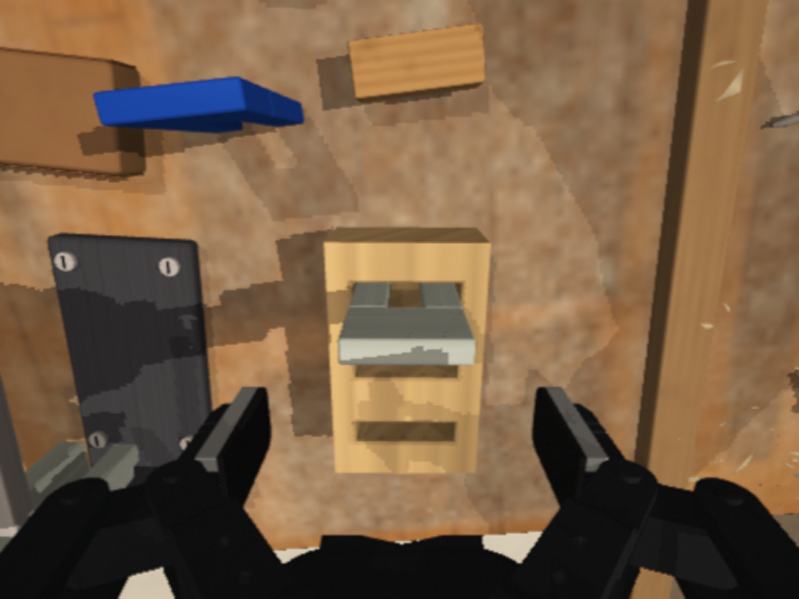

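Emit:
move_arm([
  [[0,0,0],[0.003,0,0.07],1],
  [[0,0,0],[0.003,0,0.15],1],
  [[0,0,0],[0.003,0,0.193],1],
  [[0,0,0],[0.003,0,0.193],1],
  [[0,0,0],[0.003,0,0.193],0],
  [[0,0,0],[0.003,0,0.193],0],
  [[0,0,0],[0.003,0,0.193],0],
  [[0,0,0],[0.003,0,0.193],0],
  [[0,0,0],[0.003,0,0.193],0],
], grip_force=40)

```text
clock: 21.95
ee_pos: [492.5, 29.8, 94.9]
eef_rot: [[0.089, 0.996, 0.002], [0.996, -0.089, 0.001], [0.001, 0.002, -1.0]]
wrist_force: [-0.3, -2.4, 9.0]
gripper_width: 55.5
```

```bash
python3 snap.py 15 wrist
```

```text
22.0 [492.52632155  29.81714804  94.90701397] [-1.6270982  -1.5009825   9.08627135] 55.79872794622225
```

View pics/wrist15.png

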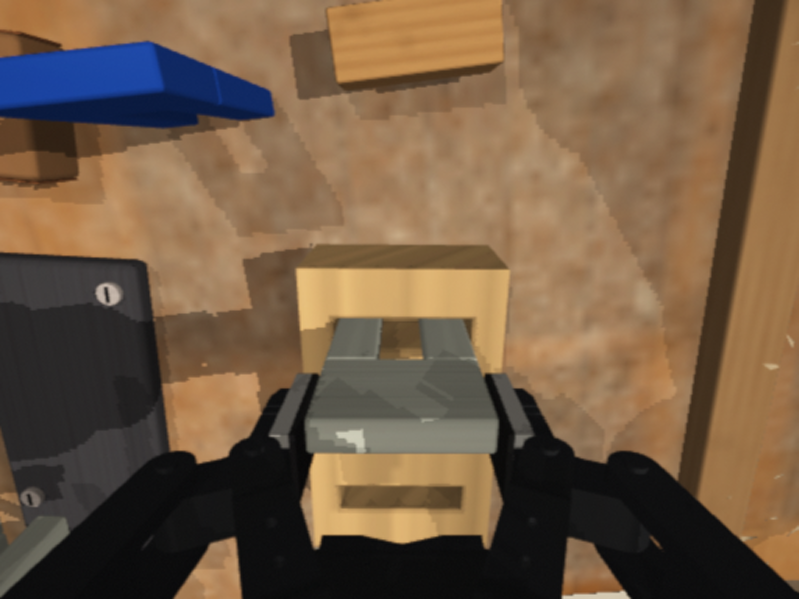

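Emit:
move_arm([
  [[0,0,0],[0,0,-0.05],0],
  [[0,0,0],[0,0,-0.15],0],
  [[0,0,0],[0,0,-0.3],0],
  [[0,0,0],[0,0,-0.455],0],
  [[0,0,0],[-0.05,0.01,-0.455],0],
  [[0,0,0.03],[-0.2,0.03,-0.455],0],
  [[0,0,0.048],[-0.35,0.05,-0.455],0],
  [[0,0,0.048],[-0.5,0.06,-0.455],0],
  [[0,0,0.048],[-0.58,0.062,-0.455],0],
  [[0,0,0.048],[-0.604,0.062,-0.455],0],
  [[0,0,0.048],[-0.604,0.062,-0.455],0],
  [[0,0,0.048],[-0.604,0.062,-0.455],0],
  [[0,0,0.048],[-0.604,0.062,-0.455],0],
])

```text
clock: 23.3
ee_pos: [494.3, -150.8, 230.2]
eef_rot: [[0.137, 0.991, 0.0], [0.991, -0.137, 0.0], [0.0, -0.0, -1.0]]
wrist_force: [0.7, -0.4, -0.9]
gripper_width: 55.0
```

```bash
python3 snap.py 16 wrist
```

```text
23.35 [ 494.26709961 -150.93383187  230.18061772] [-0.64132346  0.18170269 -0.95448431] 55.33078316757597
```

View pics/wrist16.png

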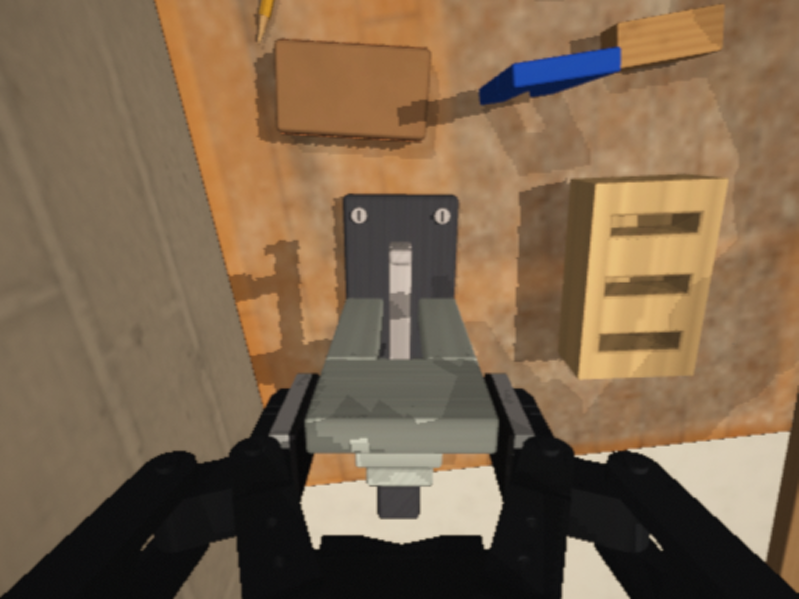

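Emit:
move_arm([
  [[0,0,0],[0,0,0.06],0],
  [[0,0,0],[0,0,0.14],0],
  [[0,0,0],[0,0,0.22],0],
  [[0,0,0],[0,0,0.27],0],
  [[0,0,0],[0,0,0.285],0],
  [[0,0,0],[0,0,0.292],0],
  [[0,0,0],[0,0,0.292],0],
  [[0,0,0],[0,0,0.292],0],
])

```text
clock: 24.15
ee_pos: [494.4, -152.2, 143.2]
eef_rot: [[0.139, 0.99, 0.001], [0.99, -0.139, 0.0], [0.0, 0.001, -1.0]]
wrist_force: [-0.1, 0.7, -1.2]
gripper_width: 55.0
```

```bash
python3 snap.py 17 wrist
```

```text
24.2 [ 494.41596714 -152.22957715  143.22223488] [ 0.55534276  0.05393985 -1.61215016] 54.85099215464092
```

View pics/wrist17.png

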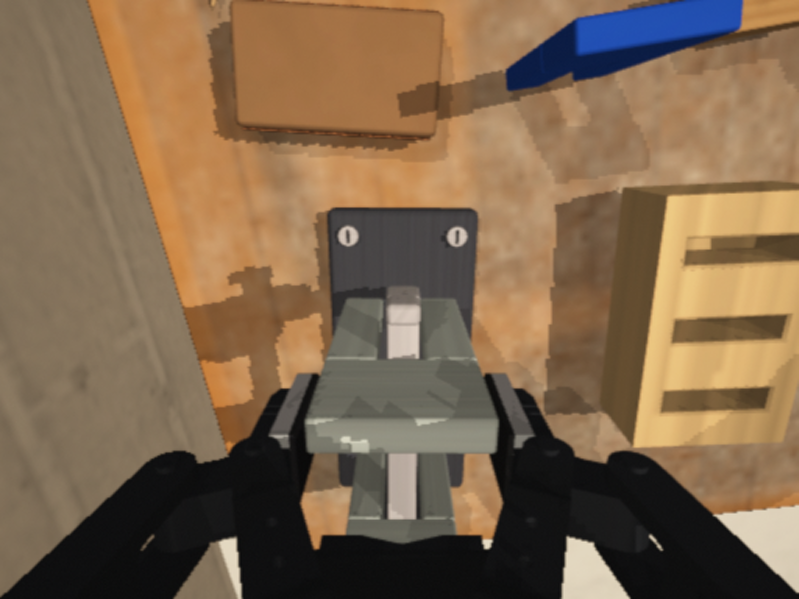

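Astride. Lower in small steps.

Emit:
move_arm([
  [[0,0,0],[0,0,0.005],0],
  [[0,0,0],[0,0,0.008],0],
  [[0,0,0],[0,0,0.008],0],
])

```text
clock: 24.5
ee_pos: [494.0, -152.2, 140.1]
eef_rot: [[0.139, 0.99, -0.0], [0.99, -0.139, 0.0], [0.0, -0.0, -1.0]]
wrist_force: [0.5, -0.1, -0.8]
gripper_width: 55.2
```

Emit:
move_arm([
  [[0,0,0],[0,0,0.001],0],
  [[0,0,0],[0,0,0.001],0],
])

```text
clock: 24.7
ee_pos: [494.0, -152.3, 139.9]
eef_rot: [[0.139, 0.99, -0.0], [0.99, -0.139, 0.0], [0.0, -0.0, -1.0]]
wrist_force: [-0.3, -0.6, 1.9]
gripper_width: 55.4
```

Emit:
move_arm([
  [[0,0,0],[0,0,-0.001],0],
  [[0,0,0],[0,0.03,-0.002],0],
  [[0,0,0],[0,0.07,-0.002],0],
  [[0,0,0],[0,0.11,-0.002],0],
  [[0,0,0],[0,0.15,-0.002],0],
  [[0,0,0],[0,0.175,-0.002],0],
  [[0,0,0],[0,0.187,-0.002],0],
  [[0,0,0],[0,0.19,-0.002],0],
  [[0,0,0],[0,0.19,-0.002],0],
  [[0,0,0],[0,0.19,-0.002],0],
])

```text
clock: 25.7
ee_pos: [550.1, -160.1, 140.4]
eef_rot: [[0.139, 0.99, -0.0], [0.99, -0.139, 0.0], [0.0, -0.0, -1.0]]
wrist_force: [0.6, -0.5, -1.2]
gripper_width: 55.3
```

Emit:
move_arm([
  [[0,0,0],[0,0.01,0],0],
  [[0,0,0],[0,0.01,0],0],
])

```text
clock: 25.9
ee_pos: [553.7, -160.5, 140.5]
eef_rot: [[0.139, 0.99, 0.0], [0.99, -0.139, 0.0], [0.0, 0.0, -1.0]]
wrist_force: [0.1, -0.1, -0.4]
gripper_width: 55.1
```

Emit:
move_arm([
  [[0,0,0],[0,0.004,0],0],
  [[0,0,0],[0,0.004,0],0],
])

```text
clock: 26.1
ee_pos: [554.7, -160.7, 140.5]
eef_rot: [[0.139, 0.99, 0.0], [0.99, -0.139, -0.0], [-0.0, 0.0, -1.0]]
wrist_force: [0.1, 1.0, -1.6]
gripper_width: 55.3
```

Emit:
move_arm([
  [[0,0,0],[0,0.003,0],0],
  [[0,0,0],[0,0.003,0],0],
])

```text
clock: 26.3
ee_pos: [555.6, -160.9, 140.4]
eef_rot: [[0.139, 0.99, -0.0], [0.99, -0.139, -0.0], [-0.0, 0.0, -1.0]]
wrist_force: [-1.5, 0.1, -0.2]
gripper_width: 54.9
```

Emit:
move_arm([
  [[0,0,0],[0,0.002,0],0],
  [[0,0,0],[0,0.002,0],0],
])

```text
clock: 26.5
ee_pos: [556.1, -161.0, 140.4]
eef_rot: [[0.139, 0.99, -0.0], [0.99, -0.139, -0.0], [-0.0, -0.0, -1.0]]
wrist_force: [0.5, -0.0, -0.7]
gripper_width: 55.2
```

Emit:
move_arm([
  [[0,0,0],[0,0.002,0],0],
  [[0,0,0],[0,0.002,0],0],
])

```text
clock: 26.7
ee_pos: [556.7, -161.1, 140.4]
eef_rot: [[0.139, 0.99, -0.0], [0.99, -0.139, -0.0], [-0.0, -0.0, -1.0]]
wrist_force: [0.3, 1.1, -1.3]
gripper_width: 55.2
```

Emit:
move_arm([
  [[0,0,0],[0,0.002,0],0],
  [[0,0,0],[0,0.002,0],0],
])

```text
clock: 26.9
ee_pos: [557.3, -161.1, 140.4]
eef_rot: [[0.139, 0.99, 0.0], [0.99, -0.139, -0.0], [-0.0, 0.0, -1.0]]
wrist_force: [-0.0, 0.5, -0.7]
gripper_width: 55.1
```

Emit:
move_arm([
  [[0,0,0],[0,0.002,0],0],
  [[0,0,0],[0,0.002,0],0],
])

```text
clock: 27.1
ee_pos: [557.9, -161.2, 140.4]
eef_rot: [[0.139, 0.99, 0.0], [0.99, -0.139, -0.0], [-0.0, 0.0, -1.0]]
wrist_force: [-0.2, 0.3, -1.1]
gripper_width: 55.2
```

Emit:
move_arm([
  [[0,0,0],[0,0.001,0],0],
  [[0,0,0],[0,0.001,0],0],
])

```text
clock: 27.3
ee_pos: [558.2, -161.3, 140.4]
eef_rot: [[0.139, 0.99, -0.0], [0.99, -0.139, -0.0], [-0.0, -0.0, -1.0]]
wrist_force: [0.2, 0.5, -1.1]
gripper_width: 55.2
```

Emit:
move_arm([
  [[0,0,0],[0,0.002,0],0],
  [[0,0,0],[0,0.002,0],0],
])

```text
clock: 27.5
ee_pos: [558.6, -161.4, 140.4]
eef_rot: [[0.139, 0.99, -0.0], [0.99, -0.139, 0.0], [0.0, -0.0, -1.0]]
wrist_force: [-1.1, 0.7, -0.8]
gripper_width: 55.3
```

Emit:
move_arm([
  [[0,0,0],[0,0.001,0],0],
  [[0,0,0],[0,0.001,0],0],
])

```text
clock: 27.7
ee_pos: [558.6, -161.4, 140.3]
eef_rot: [[0.139, 0.99, -0.001], [0.99, -0.139, 0.0], [0.0, -0.001, -1.0]]
wrist_force: [-4.6, 1.6, 3.0]
gripper_width: 55.4
```

Emit:
move_arm([
  [[0,0,0],[0,0.001,0],0],
  [[0,0,0],[0,0.001,0],0],
])

```text
clock: 27.9
ee_pos: [558.6, -161.4, 140.3]
eef_rot: [[0.139, 0.99, -0.001], [0.99, -0.139, 0.0], [0.0, -0.001, -1.0]]
wrist_force: [-7.1, 0.4, 3.1]
gripper_width: 55.3
```

Emit:
move_arm([
  [[0,0,0],[0,-0.001,0.001],0],
  [[0,0,0],[0,-0.001,0.001],0],
])

```text
clock: 28.1
ee_pos: [558.6, -161.4, 140.0]
eef_rot: [[0.139, 0.99, -0.001], [0.99, -0.139, 0.0], [0.0, -0.001, -1.0]]
wrist_force: [-6.6, 0.3, 2.2]
gripper_width: 55.3
```

Emit:
move_arm([
  [[0,0,0],[0,0,0],0.9],
  [[0,0,0],[0,0,0],0.9],
  [[0,0,0],[0,0,0],0.9],
  [[0,0,0],[0,0,0],0.9],
  [[0,0,0],[0,0,-0.05],0.9],
  [[0,0,0],[0,0,-0.18],0.9],
  [[0,0,0],[0,0,-0.33],0.9],
  [[0,0,0],[0,-0.2,-0.4],1],
  [[0,0,0],[0.05,-0.25,-0.4],1],
  [[0,0,0],[0.2,-0.25,-0.4],1],
  [[0,0,0],[0.25,-0.25,-0.4],1],
  [[0,0,0],[0.25,-0.25,-0.4],1],
])

```text
clock: 29.3
ee_pos: [495.7, -74.4, 261.2]
eef_rot: [[0.136, 0.991, 0.001], [0.991, -0.136, 0.001], [0.001, 0.001, -1.0]]
wrist_force: [0.1, -0.4, 0.1]
gripper_width: 85.3
```

```bash
python3 snap.py 18 wrist scene top; python3 - <<'E'
from h import *
f=np.load('pics/scene18.npz')['f'][150:320,260:400]; a=cv2.resize(f,None,fx=3.5,fy=3.5,interpolation=cv2.INTER_CUBIC)
cv2.imwrite('pics/s18c.png',a)
f=np.load('pics/wrist18.npz')['f'][150:320,150:250]; cv2.imwrite('pics/w18c.png',cv2.resize(f,None,fx=3.5,fy=3.5,interpolation=cv2.INTER_CUBIC))
E
```

```text
29.45 [495.18364162 -77.6451639  260.67468877] [ 0.16932589 -0.97796892  0.49401146] 85.81328189740661
```

View pics/s18c.png

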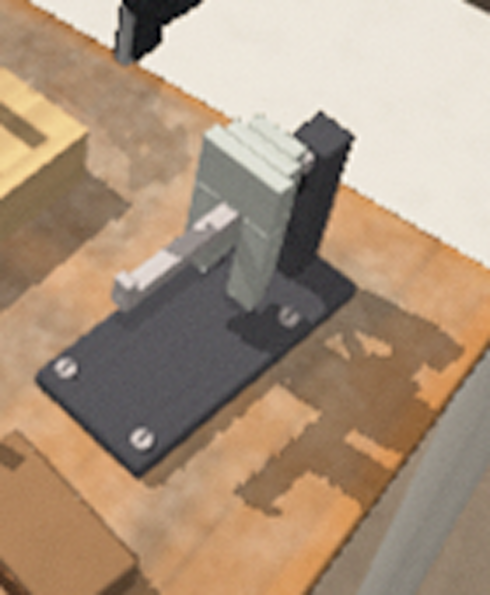

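View pics/w18c.png

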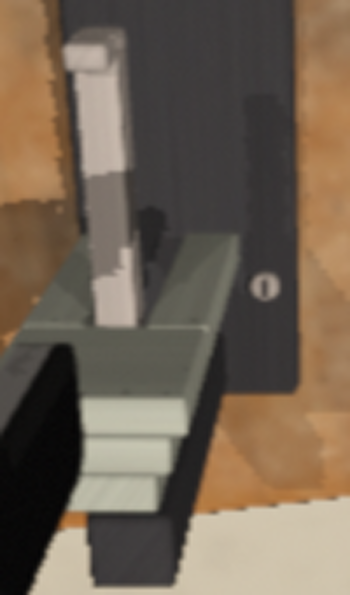

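View pics/top18.png

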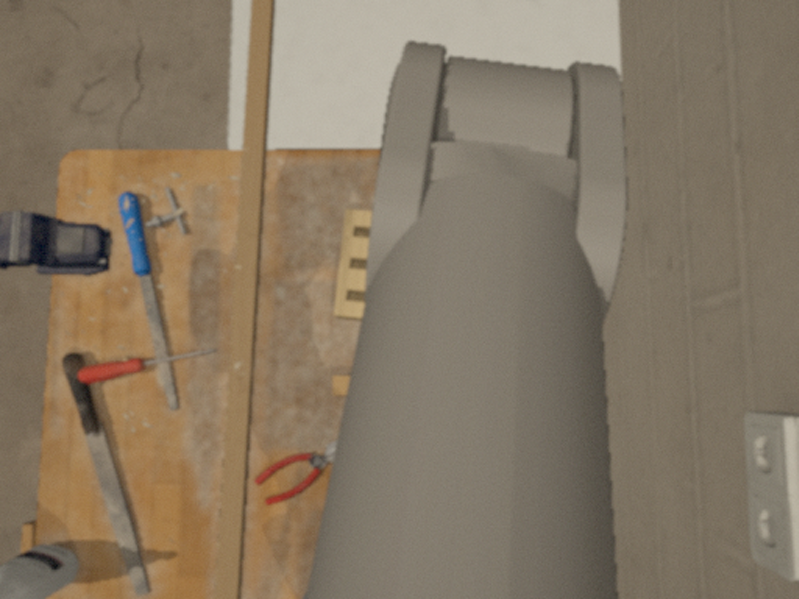

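Emit:
move_arm([
  [[0,0,0],[-0.05,0.1,0],1],
  [[0,0,0],[-0.245,0.72,0],1],
  [[0,0,0],[-0.245,0.72,0],1],
  [[0,0,0],[-0.245,0.72,0],1],
  [[0,0,0],[-0.245,0.72,0],1],
  [[0,0,0],[-0.245,0.72,0],1],
  [[0,0,0],[-0.245,0.72,0],1],
  [[0,0,0],[-0.245,0.72,0],1],
])

```text
clock: 30.25
ee_pos: [698.0, -180.3, 260.3]
eef_rot: [[0.14, 0.99, -0.0], [0.99, -0.14, -0.0], [-0.0, -0.0, -1.0]]
wrist_force: [0.1, 0.6, -0.1]
gripper_width: 85.4
```

```bash
python3 snap.py 19 wrist; python3 - <<'E'
from h import *
f=np.load('pics/wrist19.npz')['f'][0:130,190:330]; cv2.imwrite('pics/w19c.png',cv2.resize(f,None,fx=5,fy=4.6,interpolation=cv2.INTER_CUBIC))
E
```

```text
30.3 [ 698.03794424 -179.80355346  260.6142654 ] [-0.61939272  0.5244053  -0.06705189] 85.49393179912389
```

View pics/w19c.png

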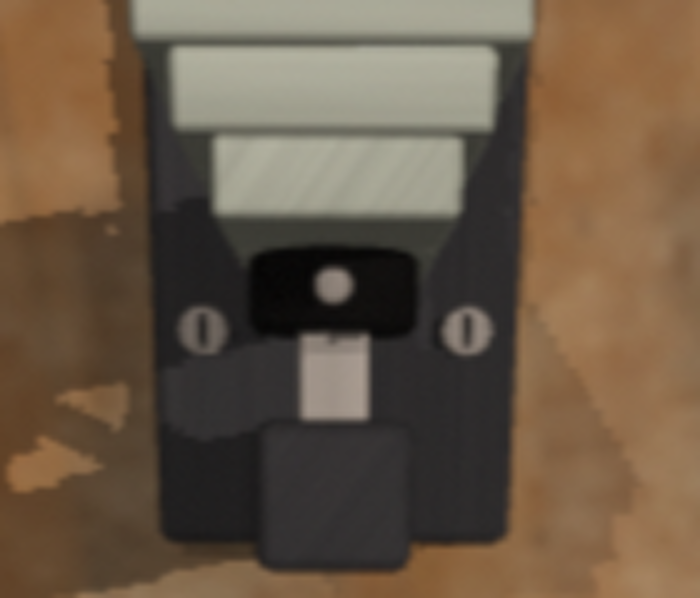

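```bash
python3 - <<'E'
from h import *
f,K,T=load('pics/wrist19.npz')
b=[549.6,-159.3,-.14]
def X(c,z):
    uv=((c[0]+.5)/5-.5+190,(c[1]+.5)/4.6-.5)
    p=ray(K,T,uv,z); return (Rz(b[2]).T@(p-[b[0],b[1],0]))[:2]
for n,c,z in [('wide back',(335,40),170),('mid front',(335,45),170),('mid back',(335,130),170),('nar front',(335,136),170),('nar back',(335,217),170),('collar front',(335,248),139),('collar back',(335,334),139),('post',(335,420),130),('post2',(335,422),155)]: print(n,X(c,z))
g=cv2.cvtColor(f,cv2.COLOR_BGR2GRAY)
print(g[0:60,255:259].mean(1).astype(int))
E
```

```text
wide back [13.96 -0.15]
mid front [14.62 -0.15]
mid back [25.98 -0.16]
nar front [26.79 -0.16]
nar back [38.03 -0.17]
collar front [38.87 -0.22]
collar back [53.07 -0.23]
post [67.75 -0.26]
post2 [68.21 -0.23]
[166 167 166 165 163 160 154 133 106  94 146 169 174 172 170 169 169 168
 166 164 163 160 158 155 155 155 149 124 104 121 154 167 166 165 164 165
 165 165 165 163 161 159 157 156 154 144 116  82  60  58  58  58  52  29
  11   7  10  27  72 123]
```

```bash
python3 - <<'E'
from rig import r
print(r.sign_off()); print(r.get_state()['clock'])
E
```

```text
the job is handed in; nothing more can be done
None
the job is handed in; nothing more can be done
```

I hung the three plates on the bracket arm in order: narrow, middle, then wide in front. Each was set down lightly and slid along the arm until I felt contact, at about 5, 5.5 and 7 N. The 7 N on the last plate is above the recommended 3 to 5 N, but below the 10 N at which the collar slips. I handed the job in at about 30 s; `sign_off` gave no verdict.

- **Plate gaps:** the last wrist picture showed plate spacings of 12.05 and 12.02 mm for 12 mm plates, so there is no gap to speak of.
- **Collar:** its front face measured at bracket x ≈ 38.9 mm, against 38.8 mm at the start, so it did not move within what I can measure.
- **Narrow plate against the collar:** the picture reads 0.8 mm between them, within the 1.8 mm limit. I put this down to rounded edges, since contact was felt on all three pushes.
- **Lateral position and bystanders:** the plates sit within about 1 mm of the arm's middle line, and all three look upright. The sanding block, offcut and blue look-alike were not touched. The gripper is clear of everything.
- **Set-down force:** lowering the middle plate peaked at about 17 N on the wrist for a moment, below the 30 N limit.

No check failed.

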